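# Fetch the steamer lid from the back of a crowded hook

## Task

Put the lid on the couscous steamer basket. It hangs at the back of the full hook, so first move the wooden trivet and the steel grater from in front of it to the empty hook and leave both hanging there; then take the lid off its hook, lean it in the slanted lid rest handle side up and let go, take it again by its handle and seat it squarely on the basket. Do not shift the basket, the red cup or the glass bowl.

Things in the scene. Friction and masses are not known exactly. Their poses are not given: they have to be found in the camera images.
- hook_a_root (a point): FULL hook: fixed stand with a 16 mm post and one level flat steel arm pointing to -x (about towards the robot), 14 mm wide, 9 mm thick, 165 mm long; its last 8 mm has a lip 9 mm above the arm's top. Point: middle of the arm's top surface where it leaves the post, 260 mm up; z up. Only the lip rises above the arm. Base plate 150 x 120 x 14 mm below, x -110 to +40.
- hook_b_root (a point): EMPTY (spare) hook: a second fixed stand of exactly the same shape, same point and axes. Either stand may be the left one.
- trivet: Square slatted wooden trivet 120 x 120 x 10 mm, 0.16 kg, hung before the lid, 1st or 2nd from the tip. Its loop (42 wide in y, 10 thick in x): hole 28 wide, 30 high, topped by a solid tab 22 high. Origin: middle of the hole's top edge, which lies on the arm; z up: tab 0 to +22, square -30 to -150 mm; x parallel to the arm. Can be pinched across the tab's 42 mm.
- grater: Flat steel grater 90 wide x 130 high x 10 mm, 0.18 kg, hung before the lid about 40 mm from the trivet, the two in either order. Same loop, tab, origin and axes as the trivet; sheet z = -30 to -160 mm.
- lid: Round aluminium lid, disc 146 mm dia, 6 thick, 0.28 kg, hung upright at the back of the full hook. Origin: disc centre, mid-thickness. z to its loop (up as hung), -x handle side (to the hook's tip). Plug disc 124 dia on +x, x = 3 to 9 mm. Loop as the trivet's: hole z = 73 to 103, tab z = 103 to 125, 42 wide (y), x = -7 to +3 mm.
- lid_handle (a point): Centre of the lid's wooden bar handle, at lid (-31, 0, 0) mm, axes as the lid's: bar 60 mm long (z), 18 wide (y), x = -21 to -41 mm from the lid's origin, on two short legs at z = +-22 mm. Can be pinched across its 18 mm.
- rest: Fixed lid rest: base 150 x 110 x 6 mm; two steel bars (centres y = +-35 mm, 14 wide) slope at 45 degrees, rising to +x, to 96 mm up, each with a lip at its low end 20 mm high square to the slope. Origin: centre of the base's underside, z up. The lid leans plug side on the bars, low edge between the lips, loop uppermost, handle facing -x and up.
- rest_seat (a point): Where the lid's origin lies when it leans in the rest: rest (-19, 0, 72) mm; axes as rest. There lid z = rest (0.707, 0, 0.707) and lid x = rest (0.707, 0, -0.707).
- basket_rim (a point): Aluminium couscous steamer basket, loose on the counter, 0.7 kg, 144 mm outer dia, 100 high, mouth 136 inside, two wire ears (y = +-96 mm, 72 mm up). Point: centre of the mouth at rim height, z up. With the lid seated the lid's origin is 3 mm above it.
- cup: Red ceramic cup, bystander, 76 mm diameter, 80 mm high, loose; origin at the centre of its underside.
- bowl: Small glass bowl, bystander, 110 mm diameter, 50 mm high, loose; origin at the centre of its underside.
Mind the look-alikes: they are no part of the job. What is shaped like the trivet but pink is not meant.

How it is judged (in metres and radians):
On the way, in this order (a step that is already met when the one before it is completed fails the run):
1. trivet and grater both hang on the spare hook, released, while the lid still hangs on the full hook (x of trivet in the frame of hook_b_root between -0.158 and -0.006 m and y of trivet in the frame of hook_b_root between -0.012 and 0.012 m and z of trivet in the frame of hook_b_root between -0.006 and 0.006 m and angle between each of trivet, grater's own z axis and vertical below 0.2 rad and x of grater in the frame of hook_b_root between -0.158 and -0.006 m and y of grater in the frame of hook_b_root between -0.012 and 0.012 m and z of grater in the frame of hook_b_root between -0.006 and 0.006 m and contact force between each of trivet, grater and the fingers below 0.1 N and x of lid in the frame of hook_a_root above -0.158 m and distance between lid and hook_a_root below 0.2 m), for 0.2 s.
2. the lid leans in the slanted lid rest, handle side up, released (distance between lid and rest_seat below 0.02 m and angle between lid's own x axis and vertical between 2.1 and 2.65 rad and contact force between lid and the fingers below 0.1 N and linear speed of lid below 0.03 m/s), for 0.2 s.
At the end, for the whole second after the job is handed in: Lid seated on the basket, handle up (centre within 10 mm, height within 4 mm, tilt under 0.08 rad), at rest, released; trivet and grater hang by their loops on the spare hook arm, upright within 0.2 rad, released; basket within 35 mm of its start (x of trivet in the frame of hook_b_root between -0.158 and -0.006 m and y of trivet in the frame of hook_b_root between -0.012 and 0.012 m and z of trivet in the frame of hook_b_root between -0.006 and 0.006 m and angle between each of trivet, grater's own z axis and vertical below 0.2 rad and x of grater in the frame of hook_b_root between -0.158 and -0.006 m and y of grater in the frame of hook_b_root between -0.012 and 0.012 m and z of grater in the frame of hook_b_root between -0.006 and 0.006 m and contact force between each of trivet, grater, lid and the fingers below 0.1 N and horizontal distance between lid and basket_rim below 0.01 m and z of lid in the frame of basket_rim between -0.002 and 0.007 m and angle between lid's own x axis and vertical above 3.06 rad and linear speed of lid below 0.02 m/s and linear speed of each of trivet, grater below 0.05 m/s and distance of basket_rim from where it was at the start of the episode below 0.035 m); the robot touches nothing.
It fails at once if the red cup or the glass bowl is shifted more than 25 mm or tipped (distance of any of cup, bowl from where it was at the start of the episode above 0.025 m or angle between any of cup, bowl's own z axis and vertical above 0.5 rad).
It also fails if it takes over 72 s, if anything falls off the work surface, if the arm or the gripper's body presses on something with over 40 N, if the wrist force passes 120 N, or if a joint passes its speed limit or range.

## Robot

A 6-joint arm with a two-finger parallel gripper is mounted at the origin on the work surface. World frame = base frame: x ahead of the robot, y to its left, z up, the work surface at z = 0. Lengths are in mm, angles in rad, forces in N, time in s.
With the tool pointing down it reaches from about 425 to 1125 mm from the base axis. Payload 14.9 kg.
Tool frame: the origin (TCP) lies at the centre of the arm's flange, where the gripper is bolted on; the fingertips stand 191 mm ahead of it and the grasp point (between the pads) lies 172 mm ahead of it; z points along the fingers, y is the direction in which the jaws open and shut (so a half turn about z gives the same grasp; the last joint's range is limited). The gripper opens to 91 mm and grips with 3 to 60 N. Pads are 32 mm wide; open, the fingers measure 118 mm over their backs; the gripper's body (76 mm by 178 mm) begins 60 mm behind the grasp point.
Start: joints at [-1.228, 0.379, 1.734, -0, 1.028, -0.033], TCP at [256.909, -651.166, 404.732] pointing down, gripper open.
Joint ranges: [-2.77, 2.77], [-0.74, 2.19], [0, 2.66], [-1.06, 4.2], [0.31, 2.87], [-3.08, 3.08]. Speed limits (rad/s): [1.89, 1.89, 2.39, 3.14, 3.14, 3.14].

## Interface

Orientations are given as a unit quaternion [x, y, z, w].
In Python, from station import * gives the robot as it stands.
- The arm moves only by the tool drive_tool, never from a script. Its arguments are lists of equal length, an entry for each row: "twist": the turn, a rotation vector about the tool's x, y, z in degrees, a list of three; "xyz": the shift along the tool's x, y, z in cm, a list of three; "gripper": the finger opening in cm, from 0 to 9.12. In form: {"twist": [[ax, ay, az], ...], "xyz": [[tx, ty, tz], ...], "gripper": [gripper, ...]}. A call has exactly 8 rows; each row shifts and turns the pose as measured when the row begins, along the tool's axes as they then stand; what a row does not reach is not made up. A row lasts 1/8 s, in which the tool goes at most 62.5 mm and 10.7 degrees, less where a joint would pass 70% of its speed; a pose out of reach is approached as far as the arm can. A call is refused whole if a number of a shift passes 6.25 or a number of a turn 10.7, either way. A call with a gripper value outside its range is refused whole. The fingers move at their own pace and stop on an object; "force" is the grip in N (left out, the last holds). Time passes only in rows, so rows that do not move let the fingers close, or fill a call up. It gives the time, the measured TCP pose, the force and the opening at its end, in the units of the state.
- read_state(): the state, without advancing time (a new reading comes with each control period).
- read_camera(name): name is "side" or "top" or "wrist"; returns the picture (480x640x3 uint8, red, green, blue); there is no depth.
- camera_model(name): a dict with "intrinsics" (3x3 intrinsics, pixels), "R" (3x3) and "t" (3): a world point X has camera coordinates R X + t; the wrist camera has in their place "mount" (4x4, takes a point from camera to tool coordinates, whose origin is the TCP and whose axes are the flange's). Camera axes: x right, y down, z forward; pixel columns grow to the right and rows downward; lengths in mm; the calibration is good to about 2 mm. A picture is of the moment at which its call begins: read the wrist's pose just before it. camera_model takes no time and is no camera call.
- close_job(): hands the job in, once; it reports no verdict.
Trained networks look in the newest picture that a camera, given by its name, has taken for a name from the list of things; names that differ only in an ending like _2 or _b are one class to them, and where a whole thing is asked for, a point or a joint stands for the part that bears it (a point fixed in the world has none). Each returns a list of dicts, best first, with "score" (0 to 1); they miss things now and then, are a little off and sometimes report something else, mostly with a low value. They report only what shows in the picture. A call takes as long as a camera call. They do not tell look-alikes from the thing itself.
- regions_of(target, camera): "region" (480x640 bool, what is visible of it) and "centre" ([column, row] in pixels, amid what is visible of it).
The state is a dict: "t": time; "q": joint angles; "joint_velocities": joint speeds; "joint_torque": joint torques, N m; "tool_pos": TCP position; "orientation": TCP orientation; "contact_force": force on the tool from outside, world axes, zero at the start; "ft_torque": the same for the moment, N m; "opening": finger opening in mm.
Only numpy, scipy, OpenCV 4.12 (cv2) and the standard library are available. Lean on these libraries where they do the work, as an engineer would, in place of code of your own. Each camera call takes 0.05 s, during which the arm holds its last target.

## Working session

There is one attempt and no reset: what is moved stays moved. The work goes in short steps, Python scripts to look and compute and a tool call to move; the robot and the scene stay as the last step left them, time stands still between calls to the robot, and variables do not carry over. Pictures are saved under pics/ and viewed, and the job is handed in when it is done.

Besides the shell and the picture viewer there is one more tool, called as a command line: name --argument value ..., lists and objects as JSON in quotes. drive_tool: Moves the arm, as the interface text tells. Its arguments: {"type":"object","properties":{"twist":{"type":"array"},"xyz":{"type":"array"},"gripper":{"type":"array"},"force":{"type":"number"}},"required":["twist","xyz","gripper"]}

```bash
mkdir -p pics; ls
python3 - <<'E'
from station import *
import cv2
print(read_state())
for c in ["side","top","wrist"]:
    m=camera_model(c); print(c,{k:__import__('numpy').round(v,3).tolist() for k,v in m.items()})
    im=read_camera(c); cv2.imwrite(f"pics/{c}0.png",im[:,:,::-1])
E
```

```text
pics
{'t': 0.0, 'q': array([-1.22829249e+00,  3.79434743e-01,  1.73480459e+00,  4.35871600e-06,
        1.02849111e+00, -3.32734830e-02]), 'joint_velocities': array([-0.00250536,  0.00053084,  0.00086772,  0.00103973,  0.00083366,
        0.00028799]), 'joint_torque': array([-8.40249177e-04, -7.63726473e+01, -4.34364974e+01,  6.50599063e-02,
        4.24110261e-02, -6.76454783e-05]), 'tool_pos': array([ 256.84336957, -650.96625705,  404.05803141]), 'orientation': array([ 9.82400843e-01,  1.86783995e-01, -8.57664316e-05, -5.62398744e-04]), 'contact_force': array([ 0.1628069 , -0.08330374,  0.16499617]), 'ft_torque': array([ 0.03185156, -0.00320897,  0.06380515]), 'opening': 91.06992258416943}
side {'intrinsics': [[544.334, 0.0, 318.077], [0.0, 544.334, 238.354], [0.0, 0.0, 1.0]], 'R': [[-0.799, -0.601, 0.009], [-0.434, 0.567, -0.7], [0.416, -0.563, -0.714]], 't': [399.117, 326.805, 1250.013]}
top {'intrinsics': [[525.696, 0.0, 326.991], [0.0, 525.696, 244.348], [0.0, 0.0, 1.0]], 'R': [[-0.023, -1.0, -0.013], [-0.992, 0.024, -0.125], [0.125, 0.01, -0.992]], 't': [41.348, 530.141, 1484.592]}
wrist {'intrinsics': [[417.279, 0.0, 327.768], [0.0, 417.279, 244.606], [0.0, 0.0, 1.0]], 'mount': [[-0.001, -0.954, -0.298, 84.387], [1.0, -0.0, -0.001, -0.053], [0.001, -0.298, 0.954, 19.863], [0.0, 0.0, 0.0, 1.0]]}
```

View pics/side0.png

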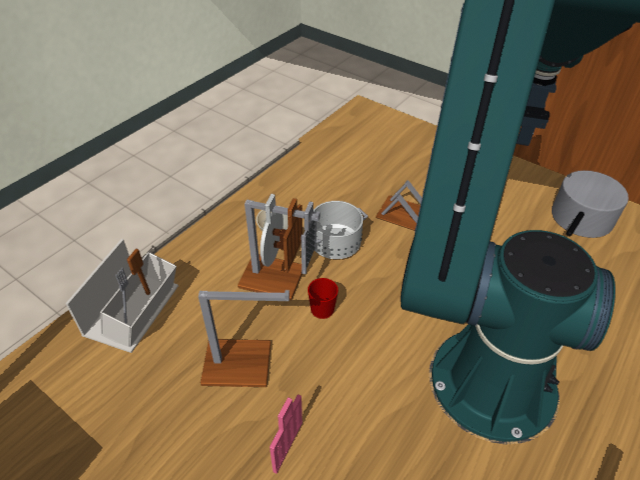

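View pics/top0.png

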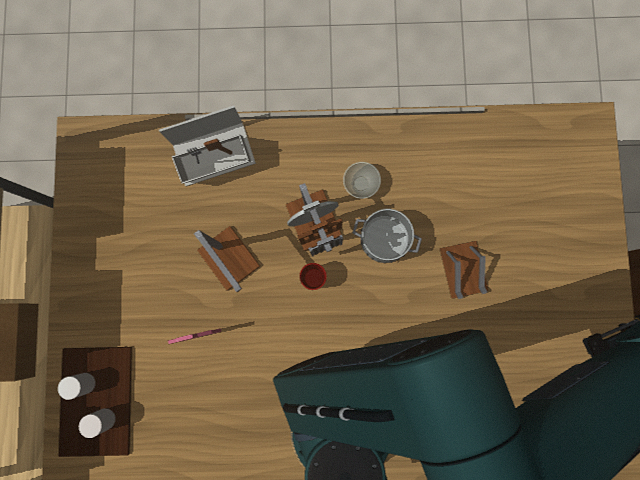

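View pics/wrist0.png

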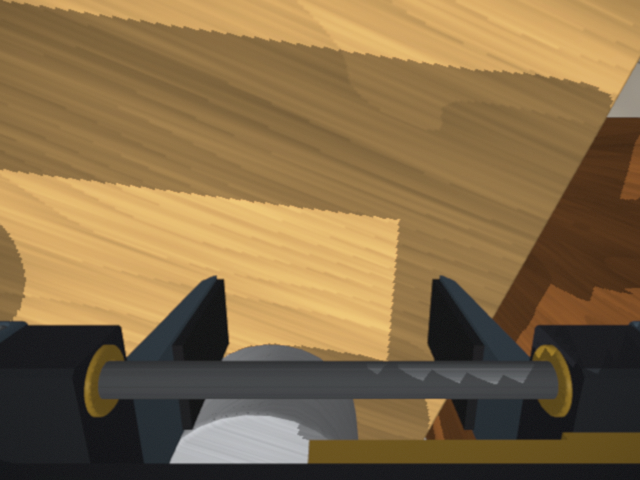

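The side view shows the full hook (post about 250,205 px) carrying lid, trivet and grater, with the grater nearest the tip. The spare hook is at (205,295), the basket (338,228), the rest (403,205) and the cup (322,297). The pink look-alike at (287,435) stands on the counter. The top view adds the bowl at (362,180). Next I'll look at zoomed crops and the network reports.

```bash
cat > h.py <<'E'
import numpy as np, cv2
from scipy.spatial.transform import Rotation as Ro
from station import *
def proj(c,X):
    m=camera_model(c);Y=np.atleast_2d(X)@np.array(m["R"]).T+np.array(m["t"]);p=Y@np.array(m["intrinsics"]).T;return p[:,:2]/p[:,2:]
def ray(c,uv):
    m=camera_model(c);R=np.array(m["R"]);t=np.array(m["t"]);d=R.T@np.linalg.solve(np.array(m["intrinsics"]),[uv[0],uv[1],1]);return -R.T@t,d/np.linalg.norm(d)
def atz(c,uv,z):
    o,d=ray(c,uv);return o+d*(z-o[2])/d[2]
def tri(a,b):
    o1,d1=ray(*a);o2,d2=ray(*b);A=np.array([d1,-d2]).T;s=np.linalg.lstsq(A,o2-o1,rcond=None)[0];p,q=o1+d1*s[0],o2+d2*s[1];return (p+q)/2,np.linalg.norm(p-q)
E
python3 - <<'E'
from h import *
ims=[cv2.imread("pics/side0.png"),cv2.imread("pics/top0.png")]
cv2.imwrite("pics/sc0.png",cv2.resize(ims[0][170:400,190:390],None,fx=3,fy=2.6*1.0,interpolation=2)[:600])
cv2.imwrite("pics/tc0.png",cv2.resize(ims[1][150:310,180:500],(800,400),interpolation=2))
for n in ["hook_a_root","trivet","grater","lid","lid_handle","rest","basket_rim","cup","bowl"]:
    for c in ["side","top"]:
        r=regions_of(n,c)
        print(n,c,[(round(x["score"],2),np.round(x["centre"]).tolist(),int(x["region"].sum())) for x in r])
E
```

```text
hook_a_root side [(0.59, [265.0, 268.0], 2506)]
hook_a_root top [(0.74, [314.0, 218.0], 1236)]
trivet side [(0.92, [286.0, 428.0], 1375), (0.79, [294.0, 236.0], 937)]
trivet top [(0.68, [318.0, 229.0], 446), (0.5, [194.0, 337.0], 210)]
grater side [(0.86, [305.0, 237.0], 650)]
grater top [(0.77, [324.0, 245.0], 342)]
lid side [(0.87, [270.0, 236.0], 1023)]
lid top [(0.71, [308.0, 210.0], 602)]
lid_handle side [(0.89, [269.0, 235.0], 1106), (0.52, [267.0, 219.0], 220)]
lid_handle top [(0.76, [309.0, 213.0], 663)]
rest side [(0.87, [402.0, 209.0], 1100)]
rest top [(0.66, [465.0, 270.0], 1945), (0.24, [313.0, 276.0], 549)]
basket_rim side [(0.73, [337.0, 228.0], 2385)]
basket_rim top [(0.83, [388.0, 237.0], 2287), (0.73, [229.0, 259.0], 2206)]
cup side [(0.66, [324.0, 298.0], 996)]
cup top [(0.9, [313.0, 276.0], 575)]
bowl side [(0.62, [264.0, 218.0], 205)]
bowl top [(0.59, [365.0, 181.0], 1051)]
```

View pics/sc0.png

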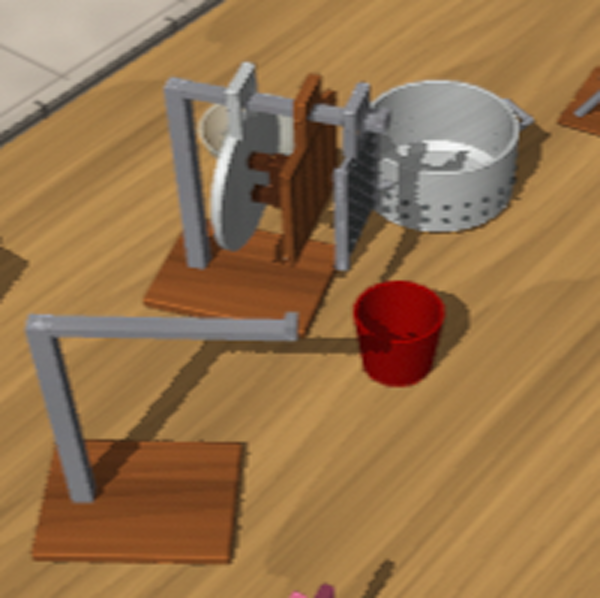

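View pics/tc0.png

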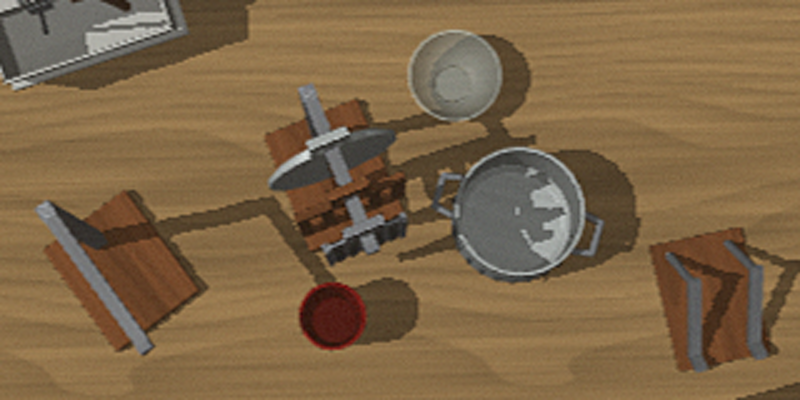

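Run:
```python
from h import *
for n,(a,b) in {"A":((303.2,186),(328.8,250)),"B":((197.5,232),(239,290.5))}.items():
    P=atz("top",a,260);Q=atz("top",b,264); print(n,P.round(),Q.round(),np.linalg.norm((P-Q)[:2]).round(),np.degrees(np.arctan2(*(P-Q)[[1,0]])).round(1))
for n,(a,b) in {"A":((249.3,203),(318.5,213.5)),"B":((203.3,294),(287.5,290.5))}.items():
    P=atz("side",a,260);Q=atz("side",b,269); print(n,P.round(),Q.round(),np.linalg.norm((P-Q)[:2]).round(),np.degrees(np.arctan2(*(P-Q)[[1,0]])).round(1))
im=cv2.imread("pics/top0.png"); cv2.imwrite("pics/t1.png",cv2.resize(im[165:265,280:410],None,fx=6,fy=6,interpolation=2)); cv2.imwrite("pics/t2.png",cv2.resize(im[220:300,180:280],None,fx=7,fy=7,interpolation=2))
im=cv2.imread("pics/side0.png"); cv2.imwrite("pics/s1.png",cv2.resize(im[185:285,230:360],None,fx=6,fy=6,interpolation=2))
```

```text
A [650.  82. 260.] [488.  22. 264.] 173.0 20.3
B [541. 345. 260.] [394. 242. 264.] 179.0 35.1
A [639.  87. 260.] [482.  25. 269.] 169.0 21.7
B [529. 346. 260.] [396. 243. 269.] 169.0 37.9
```

View pics/t1.png

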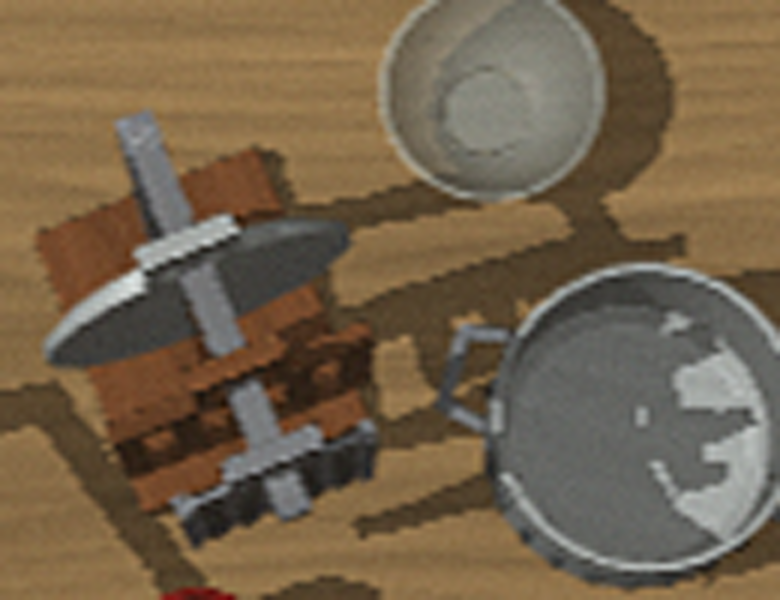

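View pics/t2.png

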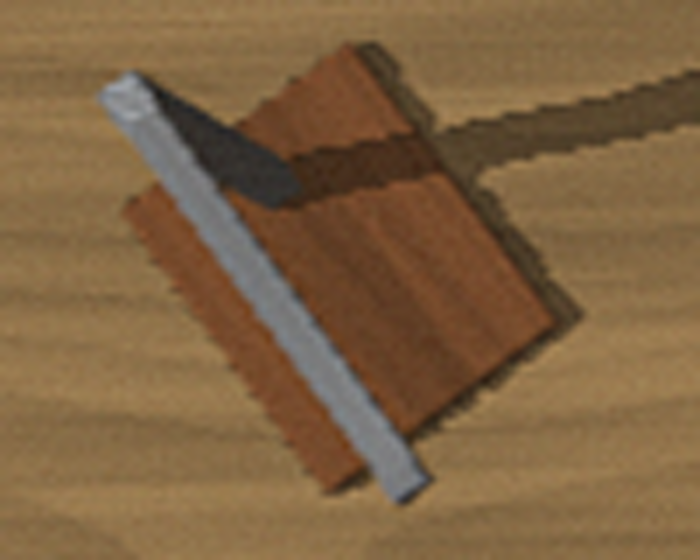

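View pics/s1.png

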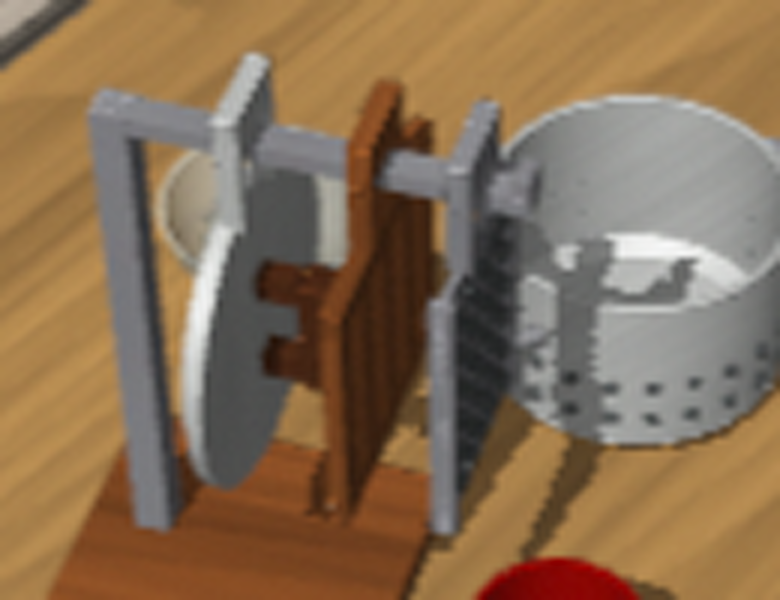

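```bash
cat > fit.py <<'E'
from h import *
from scipy.optimize import least_squares
def W(p,X):
    c,s=np.cos(p[2]),np.sin(p[2]);X=np.atleast_2d(X);return np.c_[p[0]+c*X[:,0]-s*X[:,1],p[1]+s*X[:,0]+c*X[:,1],X[:,2]]
corn=np.array([[16,8,260],[16,-8,260],[-165,7,264],[-165,-7,264]])
A_t=np.array([(299.5,185),(305.5,183.7),(327.2,251.7),(332.2,249.7)])
B_t=np.array([(194,233.9),(199,230.3),(237.6,291.9),(241.9,288.6)])
if __name__=="__main__":
  for n,t,g in (("A",A_t,[630,75,.36]),("B",B_t,[520,335,.63])):
    r=least_squares(lambda p:(proj("top",W(p,corn))-t).ravel(),g);print(n,r.x,r.fun.reshape(-1,2).round(1).tolist())
    p=r.x
    print(proj("side",W(p,[[16,8,260],[16,-8,260],[0,8,260],[-165,7,269],[-165,-7,269],[-157,7,269],[-157,-7,269]])).round(1).tolist())
E
python3 fit.py
python3 - <<'E'
from h import *
im=cv2.imread("pics/side0.png"); cv2.imwrite("pics/s2.png",cv2.resize(im[280:390,195:300],None,fx=7,fy=5.4,interpolation=2))
E
```

```text
A [6.40023806e+02 7.85734100e+01 3.61866151e-01] [[-0.0, 0.3], [-0.1, -0.7], [-0.1, 0.3], [0.2, 0.1]]
[[243.9, 201.8], [246.4, 197.5], [250.3, 203.1], [317.8, 213.8], [319.5, 209.8], [314.4, 213.1], [316.1, 209.1]]
B [527.87767922 338.3893385    0.63476153] [[-0.1, 0.2], [0.1, -0.2], [-0.2, 0.1], [0.2, -0.1]]
[[198.0, 294.9], [199.3, 288.6], [206.0, 295.0], [288.5, 292.9], [288.8, 287.4], [284.4, 292.8], [284.8, 287.3]]
```

View pics/s2.png

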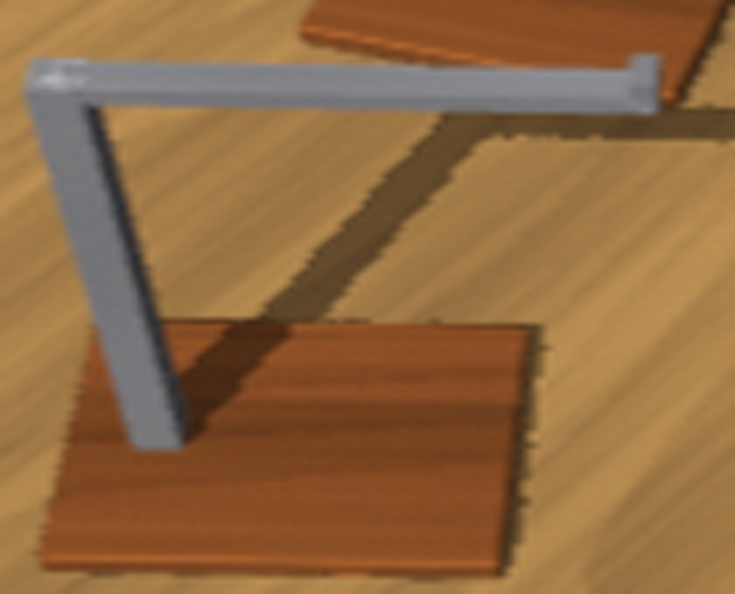

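Run:
```python
from h import *
im=cv2.imread("pics/side0.png"); a=cv2.resize(im[170:240,365:435],(560,560),interpolation=2)
im=cv2.imread("pics/top0.png"); b=cv2.resize(im[230:310,430:510],(560,560),interpolation=2)
cv2.imwrite("pics/rest.png",cv2.resize(np.hstack([a,b]),(800,400)))
for n,uv,z in [("rest",(465,270),10),("basket",(388,237),100),("cup",(313,276),80),("bowl",(362,180),50)]: print(n,atz("top",uv,z).round())
```

```text
rest [ 449. -370.   10.]
basket [ 539. -141.  100.]
cup [437.  69.  80.]
bowl [714. -77.  50.]
```

View pics/rest.png

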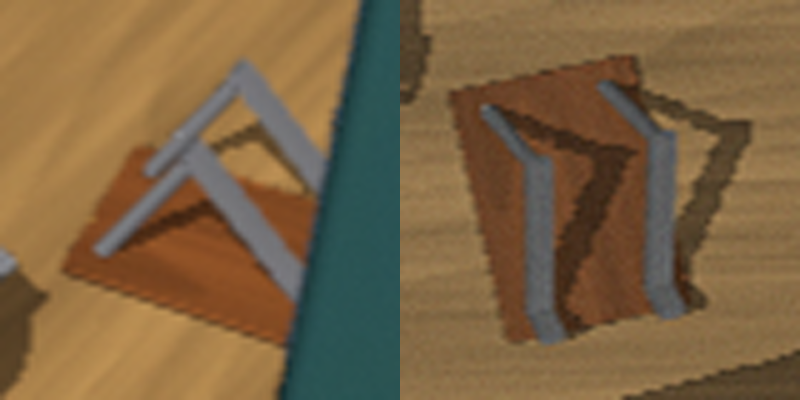

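```bash
cat >> h.py <<'E'
def tool(yaw,pitch=0.):
    """fingers down, pitched outward by 'pitch' along yaw dir; tool x outward"""
    c,s=np.cos(yaw),np.sin(yaw);h=np.array([c,s,0]);Z=np.array([0,0,1.])
    z=np.sin(pitch)*h-np.cos(pitch)*Z; x=np.cos(pitch)*h+np.sin(pitch)*Z; y=np.cross(z,x)
    return np.array([x,y,z]).T
def cur():
    s=read_state();return np.array(s["tool_pos"]),Ro.from_quat(s["orientation"]).as_matrix(),s
def plan(wps,start=None):
    """wps: list of (pos(TCP mm), R, nrows)"""
    p,R,_=cur() if start is None else start
    for P,T,n in wps:
        P=np.array(P,float);w=(Ro.from_matrix(R.T@T)).as_rotvec();dp=P-p;R0=R;p0=p
        for i in range(n):
            sh=R.T@(dp/n)/10; 
            print([round(a,1) for a in np.degrees(w/n)],[round(a,2) for a in sh])
            p=p0+dp*(i+1)/n;R=R0@Ro.from_rotvec(w*(i+1)/n).as_matrix()
        print("->",p.round(),n)
    return p,R,None
def grasp2tcp(g,T): return np.array(g)-172*T[:,2]
E
python3 -c "
from h import *
plan([((496,-352,450),tool(.362),7)])"
```

```text
[np.float64(-0.0), np.float64(-0.0), np.float64(0.1)] [np.float64(4.75), np.float64(-2.72), np.float64(-0.65)]
[np.float64(-0.0), np.float64(-0.0), np.float64(0.1)] [np.float64(4.74), np.float64(-2.73), np.float64(-0.65)]
[np.float64(-0.0), np.float64(-0.0), np.float64(0.1)] [np.float64(4.73), np.float64(-2.74), np.float64(-0.65)]
[np.float64(-0.0), np.float64(-0.0), np.float64(0.1)] [np.float64(4.73), np.float64(-2.75), np.float64(-0.65)]
[np.float64(-0.0), np.float64(-0.0), np.float64(0.1)] [np.float64(4.72), np.float64(-2.76), np.float64(-0.65)]
[np.float64(-0.0), np.float64(-0.0), np.float64(0.1)] [np.float64(4.72), np.float64(-2.77), np.float64(-0.65)]
[np.float64(-0.0), np.float64(-0.0), np.float64(0.1)] [np.float64(4.71), np.float64(-2.78), np.float64(-0.65)]
-> [ 496. -352.  450.] 7
```

drive_tool --twist '[[0, 0, 0.1], [0, 0, 0.1], [0, 0, 0.1], [0, 0, 0.1], [0, 0, 0.1], [0, 0, 0.1], [0, 0, 0.1], [0, 0, 0]]' --xyz '[[4.73, -2.75, -0.65], [4.73, -2.75, -0.65], [4.73, -2.75, -0.65], [4.73, -2.75, -0.65], [4.73, -2.75, -0.65], [4.73, -2.75, -0.65], [4.73, -2.75, -0.65], [0, 0, 0]]' --gripper '[6.5, 6.5, 6.5, 6.5, 6.5, 6.5, 6.5, 6.5]' --force 40

```text
t: 2.05
tool_pos: [502.5, -343.2, 452.4]
orientation: [0.984, 0.18, 0.001, 0.001]
contact_force: [-0.6, -0.6, -0.2]
opening: 64.8
```

```bash
cat >> h.py <<'E'
def snap(name):
    p,R,s=cur(); im=read_camera("wrist"); cv2.imwrite(f"pics/{name}.png",im[:,:,::-1]); np.savez(f"pics/{name}.npz",p=p,R=R); return p,R,s
def wcam(name):
    d=np.load(f"pics/{name}.npz");M=np.array(camera_model("wrist")["mount"]);K=np.array(camera_model("wrist")["intrinsics"])
    Rc=d["R"]@M[:3,:3];o=d["p"]+d["R"]@M[:3,3];return Rc,o,K
def wproj(name,X):
    Rc,o,K=wcam(name);Y=(np.atleast_2d(X)-o)@Rc;q=Y@K.T;return q[:,:2]/q[:,2:]
def watz(name,uv,z):
    Rc,o,K=wcam(name);d=Rc@np.linalg.solve(K,[uv[0],uv[1],1]);return o+d*(z-o[2])/d[2]
E
python3 -c "
from h import *
p,R,s=snap('w1');print(p,s['q'],s['t'],s['joint_velocities'].round(3))"
```

```text
[ 502.53869814 -343.18556803  452.41753367] [-6.37457568e-01  1.82602262e-01  1.89508291e+00  2.49727062e-06
  1.06124117e+00  5.72139403e-01] 2.05 [-0.035  0.     0.01  -0.011 -0.002 -0.02 ]
```

View pics/w1.png

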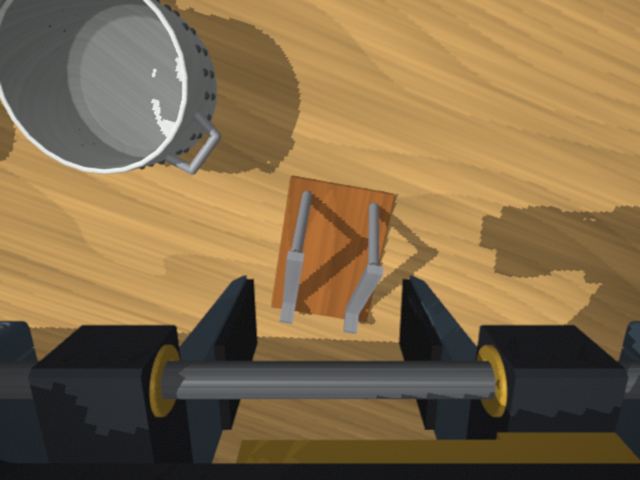

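The wrist view shows the rest's plate, with corners at about (291,176), (397,194), (273,307) and (366,320). The bars' lips sit at the bottom, towards the robot. The basket is at top left.

```bash
cat > rfit.py <<'E'
from h import *
from fit import W
from scipy.optimize import least_squares
loc=np.array([[75,55,6],[75,-55,6],[-75,55,6]]);px=np.array([(291,176.5),(397,194),(272.5,307)])
r=least_squares(lambda p:(wproj("w1",W(p,loc))-px).ravel(),[449,-370,.2]);print(r.x,r.fun.round(1))
p=r.x
# bar tops corners
# bar foot low end: lips
d=np.sqrt(.5)
im=cv2.imread("pics/w1.png")
ov=[]
seat=np.array([-19,0,72.])
lx=np.array([d,0,-d]);lz=np.array([d,0,d])
for y in (-35,35):
    # surface of bars: plug bottom at lid x=9 from the seat
    for s in (-73,-60,0,60): ov.append(seat+lx*9+lz*s+[0,y,0])
uv=wproj("w1",W(p,np.array(ov)))
for u in uv: cv2.circle(im,(int(u[0]),int(u[1])),2,(0,255,0),-1)
for u in wproj("w1",W(p,np.array([[75,55,6],[75,-55,6],[-75,55,6],[-75,-55,6]]))): cv2.circle(im,(int(u[0]),int(u[1])),2,(255,0,0),-1)
cv2.imwrite("pics/w1o.png",cv2.resize(im[160:340,220:460],(800,600)))
print("seat",W(p,seat))
E
python3 rfit.py
```

```text
[ 4.49894709e+02 -3.68518327e+02  1.91383121e-01] [ 0.3 -0.6 -0.1 -0.1 -0.2  0.9]
seat [[ 431.24160986 -372.13244873   72.        ]]
```

View pics/w1o.png

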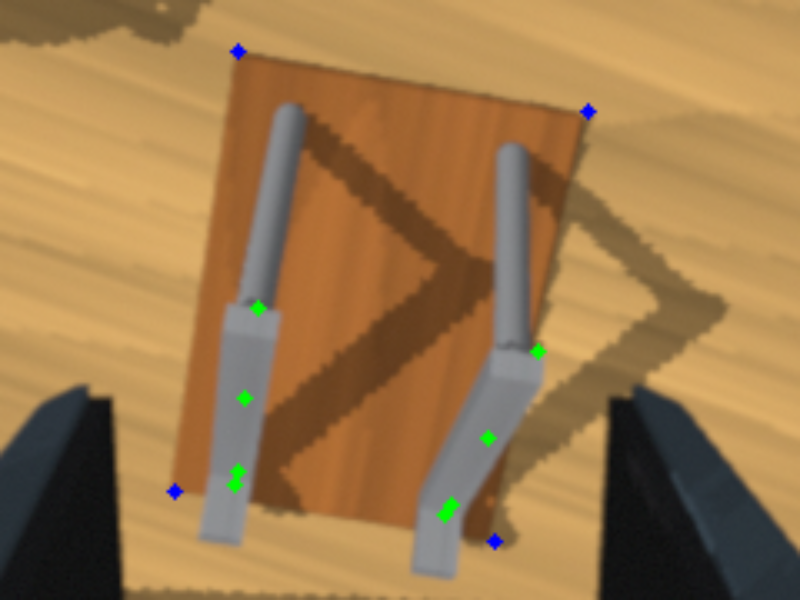

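Run:
```python
from h import *
a=np.array([640,78.6,0]);yaw=.362
h=np.array([np.cos(yaw),np.sin(yaw),0]);l=np.array([-h[1],h[0],0])
for n,u in {"grater":(270,452),"trivet":(243,360),"lid":(188,243)}.items():
    P=atz("top",(u[0]/6+280,u[1]/6+165),282);d=P-a;print(n,P.round(),(d@h).round(),(d@l).round())
p,R,_=cur()
g=a+h*-140;T=tool(yaw)
plan([((g[0],g[1],500),T,8)])
```

```text
grater [510.  31. 282.] -139.0 2.0
trivet [547.  41. 282.] -100.0 -2.0
lid [596.  62. 282.] -47.0 0.0
[np.float64(0.0), np.float64(-0.0), np.float64(-0.0)] [np.float64(1.73), np.float64(-4.33), np.float64(-0.61)]
[np.float64(0.0), np.float64(-0.0), np.float64(-0.0)] [np.float64(1.73), np.float64(-4.33), np.float64(-0.6)]
[np.float64(0.0), np.float64(-0.0), np.float64(-0.0)] [np.float64(1.73), np.float64(-4.33), np.float64(-0.6)]
[np.float64(0.0), np.float64(-0.0), np.float64(-0.0)] [np.float64(1.73), np.float64(-4.33), np.float64(-0.6)]
[np.float64(0.0), np.float64(-0.0), np.float64(-0.0)] [np.float64(1.74), np.float64(-4.33), np.float64(-0.6)]
[np.float64(0.0), np.float64(-0.0), np.float64(-0.0)] [np.float64(1.74), np.float64(-4.33), np.float64(-0.6)]
[np.float64(0.0), np.float64(-0.0), np.float64(-0.0)] [np.float64(1.74), np.float64(-4.33), np.float64(-0.6)]
[np.float64(0.0), np.float64(-0.0), np.float64(-0.0)] [np.float64(1.74), np.float64(-4.33), np.float64(-0.6)]
-> [509.  29. 500.] 8
```

drive_tool --twist '[[0, 0, 0], [0, 0, 0], [0, 0, 0], [0, 0, 0], [0, 0, 0], [0, 0, 0], [0, 0, 0], [0, 0, 0]]' --xyz '[[2, -4.95, -0.7], [2, -4.95, -0.7], [2, -4.95, -0.7], [2, -4.95, -0.7], [2, -4.95, -0.7], [2, -4.95, -0.7], [1.5, -3.5, -0.5], [0, 0, 0]]' --gripper '[6.5, 6.5, 6.5, 6.5, 6.5, 6.5, 6.5, 6.5]'

```text
t: 3.1
tool_pos: [509.6, 16.4, 498.9]
orientation: [0.985, 0.174, 0.0, 0.001]
contact_force: [-0.3, 0.1, -0.8]
opening: 64.8
```

```bash
python3 -c "
from h import *
p,R,s=snap('w2');print(p,s['q'],s['t'],s['joint_velocities'].round(3))"
```

```text
[509.62367308  16.41142962 498.93704789] [-0.01320132 -0.03849292  2.04345773 -0.00229879  1.13529219  1.20841462] 3.1 [-0.033  0.001  0.008 -0.009 -0.002 -0.019]
```

View pics/w2.png

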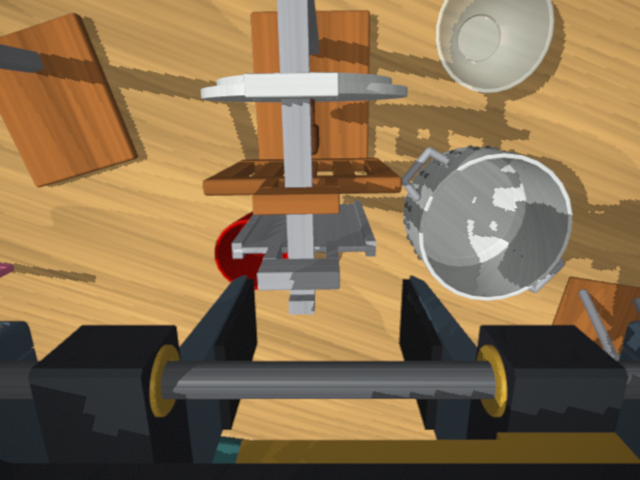

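The wrist view at the full hook shows, from the tip at (301,312), the grater's steel tab at (298,268), the trivet's tab at (296,203) and the lid's at (298,85). I list what could be taken for each wanted thing, with wrist pixels unless noted:
- **Grater:** grey sheet at (298,245). Nothing else is like it.
- **Trivet:** wooden one at (300,180). The pink one at side view (287,435) is not meant.
- **Hooks:** the other stand at (60,100) is the spare.

The basket at (490,225) is seen whole.

Run:
```python
from h import *
im=cv2.imread("pics/w2.png");cv2.imwrite("pics/w2c.png",cv2.resize(im[60:330,190:420],(690,600)*1 if 0 else (690,810)[:2] if 0 else (511,600),interpolation=2))
```

```text
(no output)
```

View pics/w2c.png

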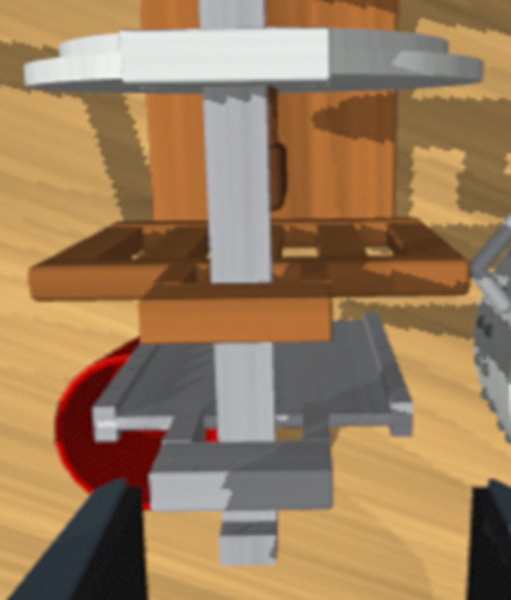

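Run:
```python
from h import *
yaw=.362;a=np.array([640,78.6,0])
h=np.array([np.cos(yaw),np.sin(yaw),0]);l=np.array([-h[1],h[0],0])
def f(n,u,z):
    P=watz("w2",(u[0]/2.222+190,u[1]/2.222+60),z);d=P-a;print(n,P.round(1),(d@h).round(1),(d@l).round(1))
for n,u in {"grL":(150,508),"grR":(332,506),"grBL":(157,472),"grBR":(330,470),"trL":(140,342),"trR":(330,340),"trBL":(140,298),"trBR":(330,297),"lidL":(121,81),"lidR":(329,79),"lBL":(121,32),"lBR":(329,30)}.items(): f(n,u,282)
f("tipL",(220,563),269);f("tipR",(276,563),269)
for n,u,y in [("armL",(207,150),0),("armR",(268,150),0),("armL",(216,400),0),("armR",(272,400),0)]: f(n,u,260)
im=cv2.imread("pics/w2.png")
```

```text
grL [496.8  49.6 282. ] -144.2 23.6
grR [511.5  10.4 282. ] -144.3 -18.3
grBL [505.8  50.8 282. ] -135.4 21.5
grBR [519.7  14.  282. ] -135.4 -17.8
trL [533.5  63.2 282. ] -105.1 23.4
trR [548.   24.5 282. ] -105.2 -18.0
trBL [542.7  66.1 282. ] -95.4 22.7
trBR [556.9  27.8 282. ] -95.7 -18.0
lidL [583.5  82.5 282. ] -51.5 23.6
lidR [598.1  43.4 282. ] -51.6 -18.0
lBL [592.2  85.1 282. ] -42.4 23.0
lBR [606.6  46.6 282. ] -42.5 -18.1
tipL [482.4  29.1 269. ] -164.9 9.5
tipR [487.2  15.9 269. ] -165.1 -4.5
armL [575.3  64.  260. ] -65.6 9.2
armR [580.1  51.  260. ] -65.8 -4.6
armL [519.6  43.3 260. ] -125.0 9.7
armR [524.4  30.4 260. ] -125.2 -4.2
```

```bash
cat > geo.py <<'E'
from h import *
A=np.array([639.1,81.0,260]);ya=.362
def hk(o,yaw,x,y=0,z=0):
    c,s=np.cos(yaw),np.sin(yaw);return o+np.array([c*x-s*y,s*x+c*y,z])
E
python3 -c "
from geo import *
T=tool(ya)
e=plan([(grasp2tcp(hk(A,ya,-140,0,55),T),T,2),(grasp2tcp(hk(A,ya,-140,0,14),T),T,3)])"
```

```text
[np.float64(0.1), np.float64(-0.0), np.float64(-0.4)] [np.float64(0.21), np.float64(-0.77), np.float64(0.58)]
[np.float64(0.1), np.float64(-0.0), np.float64(-0.4)] [np.float64(0.21), np.float64(-0.77), np.float64(0.58)]
-> [508.  31. 487.] 2
[np.float64(-0.0), np.float64(-0.0), np.float64(0.0)] [np.float64(0.0), np.float64(-0.0), np.float64(1.37)]
[np.float64(-0.0), np.float64(-0.0), np.float64(0.0)] [np.float64(0.0), np.float64(-0.0), np.float64(1.37)]
[np.float64(-0.0), np.float64(-0.0), np.float64(0.0)] [np.float64(0.0), np.float64(-0.0), np.float64(1.37)]
-> [508.  31. 446.] 3
```

drive_tool --twist '[[0, 0, -0.4], [0, 0, -0.4], [0, 0, 0], [0, 0, 0], [0, 0, 0], [0, 0, 0], [0, 0, 0], [0, 0, 0]]' --xyz '[[0.21, -0.77, 0.58], [0.21, -0.77, 0.58], [0, 0, 1.0], [0, 0, 1.3], [0, 0, 1.3], [0, 0, 0.5], [0, 0, 0], [0, 0, 0]]' --gripper '[6.5, 6.5, 6.5, 6.5, 6.5, 6.5, 6.5, 6.5]'

```text
t: 4.15
tool_pos: [508.0, 28.8, 440.5]
orientation: [0.984, 0.179, -0.001, 0.001]
contact_force: [-0.2, 0.3, 0.3]
opening: 64.8
```

```bash
python3 -c "
from geo import *
p,R,s=snap('w3');print(p,s['t'],s['contact_force']);T=tool(ya);g=p+172*R[:,2];d=g-A;print(T.T@d)"
```

```text
[507.96882196  28.81306416 440.53091401] 4.15 [-0.21170118  0.34435504  0.33042655]
[-141.60752329    2.68450576   -8.5319173 ]
```

View pics/w3.png

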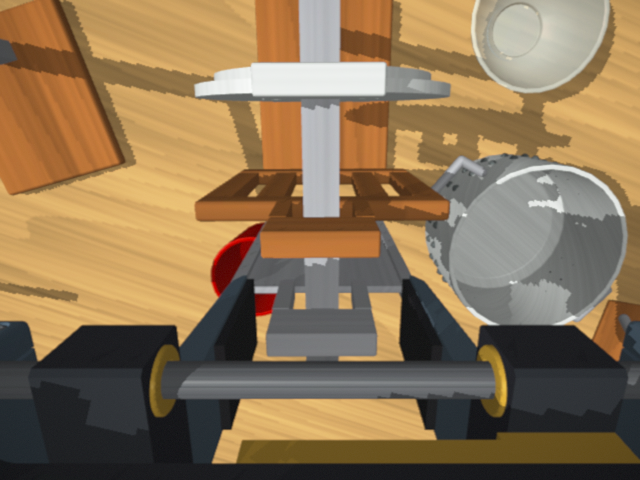

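The tab sits between the open fingers at about (322,340), slightly right of centre. Now closing.

drive_tool --twist '[[0, 0, 0], [0, 0, 0], [0, 0, 0], [0, 0, 0], [0, 0, 0], [0, 0, 0], [0, 0, 0], [0, 0, 0]]' --xyz '[[0, 0, 0], [0, 0, 0], [0, 0, 0], [0, 0, 0], [0, 0, -0.5], [0, 0, -0.6], [0, 0, -0.4], [0, 0, 0]]' --gripper '[3.5, 3.5, 3.5, 3.5, 3.5, 3.5, 3.5, 3.5]' --force 40

```text
t: 5.2
tool_pos: [508.0, 28.9, 457.5]
orientation: [0.984, 0.179, -0.001, 0.001]
contact_force: [-0.4, 0.4, -1.4]
opening: 41.6
```

```bash
python3 -c "
from geo import *
p,R,s=snap('w4');print(p,s['opening'],s['t'],s['contact_force']);T=tool(ya);g=p+172*R[:,2];d=g-A;print(T.T@d)"
```

```text
[507.9723813   28.89414417 457.46566128] 41.5923164964643 5.2 [-0.37612212  0.44561969 -1.42326552]
[-141.35179669    2.69295705  -25.46634281]
```

View pics/w4.png

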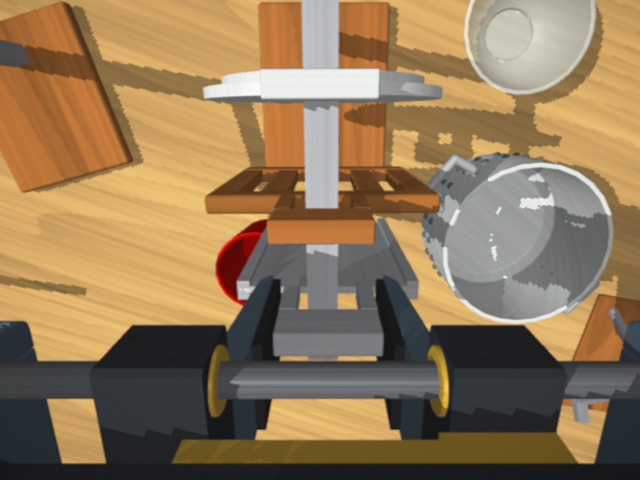

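```bash
cat >> geo.py <<'E'
B=np.array([527.0,340.8,260]);yb=.635
E
python3 -c "
from geo import *
p,R,_=cur();zz=p[2]-1
T=tool(ya);q=hk(A,ya,-200,-1.5);q[2]=zz
T2=tool(yb);q2=hk(B,yb,-188);q2[2]=zz
print(q,q2)
e=plan([(q,T,3),(q2,T2,5)])"
```

```text
[452.5931372    8.76815017 456.27979266] [375.64652106 229.2826273  456.27979266]
[np.float64(0.0), np.float64(0.0), np.float64(-0.0)] [np.float64(-1.96), np.float64(-0.02), np.float64(0.04)]
[np.float64(0.0), np.float64(0.0), np.float64(-0.0)] [np.float64(-1.96), np.float64(-0.02), np.float64(0.04)]
[np.float64(0.0), np.float64(0.0), np.float64(-0.0)] [np.float64(-1.96), np.float64(-0.02), np.float64(0.03)]
-> [453.   9. 456.] 3
[np.float64(-0.0), np.float64(0.0), np.float64(-3.1)] [np.float64(0.12), np.float64(-4.67), np.float64(0.0)]
[np.float64(-0.0), np.float64(0.0), np.float64(-3.1)] [np.float64(0.38), np.float64(-4.66), np.float64(0.0)]
[np.float64(-0.0), np.float64(0.0), np.float64(-3.1)] [np.float64(0.63), np.float64(-4.63), np.float64(0.0)]
[np.float64(-0.0), np.float64(0.0), np.float64(-3.1)] [np.float64(0.88), np.float64(-4.59), np.float64(0.0)]
[np.float64(-0.0), np.float64(0.0), np.float64(-3.1)] [np.float64(1.13), np.float64(-4.53), np.float64(0.0)]
-> [376. 229. 456.] 5
```

drive_tool --twist '[[0, 0, 0], [0, 0, 0], [0, 0, 0], [0, 0, 0], [0, 0, -3.1], [0, 0, -3.1], [0, 0, -3.1], [0, 0, -3.1]]' --xyz '[[-1.5, 0, 0.04], [-2.0, 0, 0.04], [-2.0, 0, 0.04], [-0.5, -1.0, 0], [0.1, -4, 0], [0.2, -4, 0], [0.3, -4, 0], [0.3, -2, 0]]' --gripper '[3.5, 3.5, 3.5, 3.5, 3.5, 3.5, 3.5, 3.5]'

```text
t: 6.25
tool_pos: [389.0, 150.0, 455.1]
orientation: [0.958, 0.285, -0.001, 0.001]
contact_force: [-0.3, -0.2, -1.5]
opening: 41.7
```

```bash
python3 -c "
from geo import *
p,R,s=snap('w5');print(p,s['opening'],s['t'],s['contact_force'],s['joint_velocities'].round(2));T=tool(yb);g=p+172*R[:,2];d=g-B;print(T.T@d)"
```

```text
[389.02948597 150.00561186 455.13148224] 41.72936974054028 6.25 [-0.3202109  -0.20620519 -1.54218974] [ 0.39 -0.02  0.01 -0.   -0.   -0.05]
[-224.61645951   71.95398041  -23.13197726]
```

View pics/w5.png

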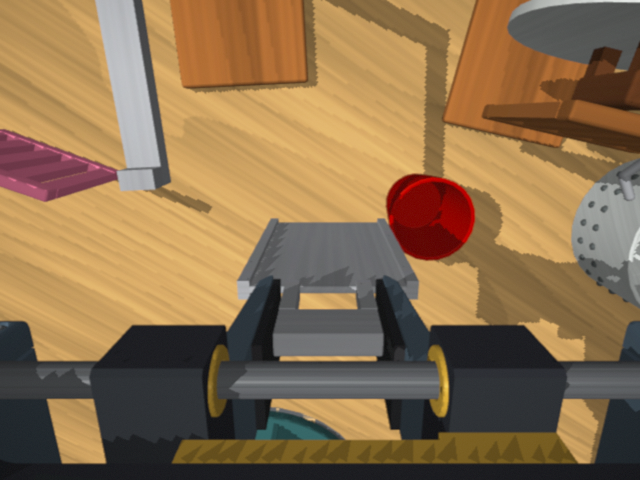

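Run:
```python
from geo import *
cv2.imwrite("pics/w5c.png",cv2.resize(cv2.imread("pics/w5.png")[0:220,60:220],(436,600)))
T=tool(yb)
for n,u,z in [("tL",(120,191),269),("tR",(155,188.5),269),("aL",(97,2),260),("aR",(134,2),260),("aL",(111,110),260),("aR",(150,110),260)]:
    P=watz("w5",u,z);d=P-B;print(n,P.round(1),(T.T@d).round(1))
```

```text
tL [389.2 249.7 269. ] [-165.    -8.4   -9. ]
tR [397.8 238.4 269. ] [-164.8    5.8   -9. ]
aL [445.8 289.6 260. ] [-95.8  -6.9   0. ]
aR [453.3 278.1 260. ] [-96.5   6.8   0. ]
aL [413.4 269.3 260. ] [-133.9   -9.9    0. ]
aR [421.9 256.3 260. ] [-134.7    5.7    0. ]
```

View pics/w5c.png

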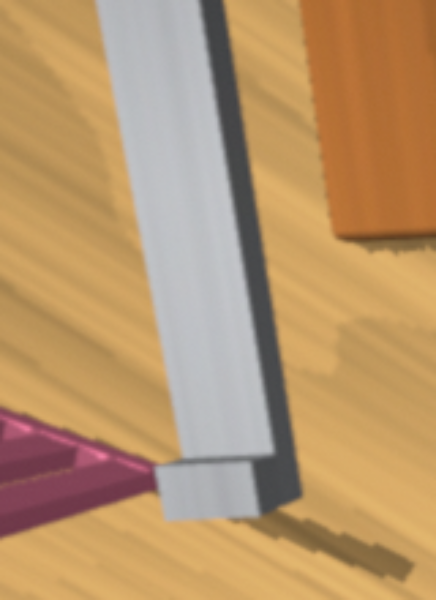

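```bash
sed -i 's/^B=.*/B=np.array([526.4,341.6,260]);yb=.635/' geo.py
python3 -c "
from geo import *
p,R,s=cur();print(p,s['t']);zz=456
T2=tool(yb);q2=hk(B,yb,-188);q2[2]=zz
e=plan([(q2,T2,3)])"
```

```text
[388.63168866 150.96408399 455.12811171] 6.3
[np.float64(0.0), np.float64(0.0), np.float64(-1.0)] [np.float64(1.07), np.float64(-2.45), np.float64(-0.03)]
[np.float64(0.0), np.float64(0.0), np.float64(-1.0)] [np.float64(1.11), np.float64(-2.43), np.float64(-0.03)]
[np.float64(0.0), np.float64(0.0), np.float64(-1.0)] [np.float64(1.16), np.float64(-2.41), np.float64(-0.03)]
-> [375. 230. 456.] 3
```

drive_tool --twist '[[0, 0, -1.0], [0, 0, -1.0], [0, 0, -1.0], [0, 0, 0], [0, 0, 0], [0, 0, 0], [0, 0, 0], [0, 0, 0]]' --xyz '[[0.6, -2.4, -0.03], [0.8, -2.4, -0.03], [1.0, -1.8, -0.03], [0.6, -0.4, 0], [0, 0, 0], [0, 0, 0], [0, 0, 0], [0, 0, 0]]' --gripper '[3.5, 3.5, 3.5, 3.5, 3.5, 3.5, 3.5, 3.5]'

```text
t: 7.3
tool_pos: [370.9, 227.0, 455.9]
orientation: [0.95, 0.312, -0.001, 0.001]
contact_force: [0.2, -0.3, -2.1]
opening: 41.8
```

```bash
python3 -c "
from geo import *
p,R,s=snap('w6');print(p,s['opening'],s['t'],s['contact_force'],s['joint_velocities'].round(2));T=tool(yb);g=p+172*R[:,2];d=g-B;print(T.T@d)
q=hk(B,yb,-45);q[2]=456;q2=q.copy();q2[2]=440.5
plan([(q,T,5),(q2,T,2)])"
```

```text
[370.91879166 227.03156071 455.9310759 ] 41.7997762033273 7.3 [ 0.20554148 -0.2646946  -2.07345867] [-0.01 -0.    0.   -0.    0.   -0.  ]
[-1.93363925e+02  1.56357691e-01 -2.39312951e+01]
[np.float64(0.0), np.float64(0.0), np.float64(-0.0)] [np.float64(2.96), np.float64(-0.0), np.float64(-0.0)]
[np.float64(0.0), np.float64(0.0), np.float64(-0.0)] [np.float64(2.96), np.float64(-0.0), np.float64(-0.0)]
[np.float64(0.0), np.float64(0.0), np.float64(-0.0)] [np.float64(2.96), np.float64(-0.0), np.float64(-0.0)]
[np.float64(0.0), np.float64(0.0), np.float64(-0.0)] [np.float64(2.96), np.float64(-0.0), np.float64(-0.0)]
[np.float64(0.0), np.float64(0.0), np.float64(-0.0)] [np.float64(2.96), np.float64(-0.0), np.float64(-0.0)]
-> [490. 315. 456.] 5
[np.float64(0.0), np.float64(0.0), np.float64(0.0)] [np.float64(0.0), np.float64(-0.0), np.float64(0.78)]
[np.float64(0.0), np.float64(0.0), np.float64(0.0)] [np.float64(0.0), np.float64(-0.0), np.float64(0.78)]
-> [490. 315. 440.] 2
```

View pics/w6.png

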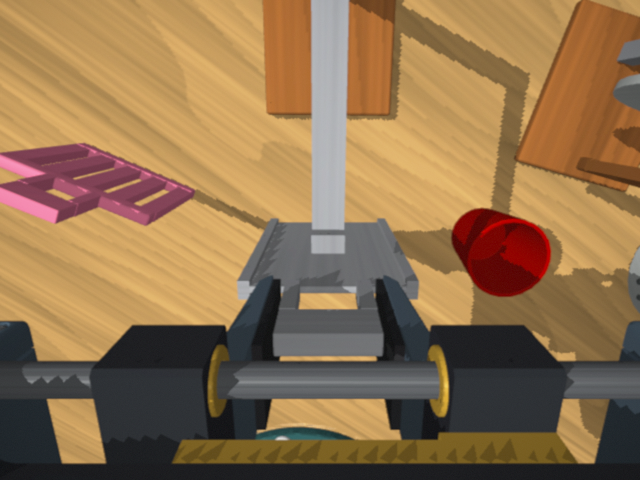

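The spare arm, with its tip at (328,243), lines up with the middle of the grip. I'll thread the grater on and lower it.

drive_tool --twist '[[0, 0, 0], [0, 0, 0], [0, 0, 0], [0, 0, 0], [0, 0, 0], [0, 0, 0], [0, 0, 0], [0, 0, 0]]' --xyz '[[2.0, 0, 0], [3.0, 0, 0], [3.0, 0, 0], [3.0, 0, 0], [2.5, 0, 0], [0.6, 0, 0], [0, 0, 0], [0, 0, 0]]' --gripper '[3.5, 3.5, 3.5, 3.5, 3.5, 3.5, 3.5, 3.5]'

```text
t: 8.35
tool_pos: [487.3, 311.2, 455.1]
orientation: [0.95, 0.311, -0.001, 0.001]
contact_force: [-0.4, -0.4, -2.1]
opening: 41.8
```

```bash
python3 -c "
from geo import *
p,R,s=snap('w7');print(p,s['opening'],s['t'],s['contact_force'],s['joint_velocities'].round(2));T=tool(yb);g=p+172*R[:,2];d=g-B;print(T.T@d)"
```

```text
[487.28328414 311.1916857  455.13942739] 41.82443069778446 8.35 [-0.43411499 -0.40424028 -2.12769572] [ 0. -0.  0. -0.  0. -0.]
[-49.94569244   1.4331651  -23.14000168]
```

View pics/w7.png

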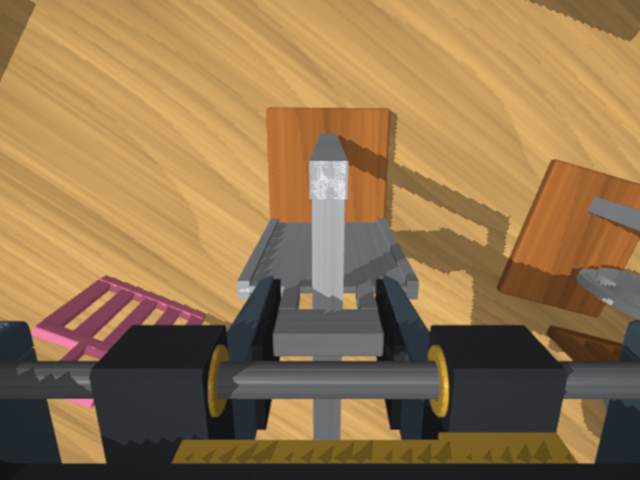

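drive_tool --twist '[[0, 0, 0], [0, 0, 0], [0, 0, 0], [0, 0, 0], [0, 0, 0], [0, 0, 0], [0, 0, 0], [0, 0, 0]]' --xyz '[[0, 0, 0.6], [0, 0, 0.6], [0, 0, 0.1], [0, 0, 0], [0, 0, 0], [0, 0, 0], [0, 0, 0], [0, 0, 0]]' --gripper '[3.5, 3.5, 3.5, 3.5, 4.8, 6.0, 6.5, 6.5]'

```text
t: 9.4
tool_pos: [486.7, 310.7, 442.1]
orientation: [0.95, 0.311, -0.0, 0.001]
contact_force: [0.7, 0.7, 0.9]
opening: 64.9
```

```bash
python3 -c "
from geo import *
p,R,s=snap('w8');print(p,s['opening'],s['t'],s['contact_force'],s['joint_velocities'].round(2));T=tool(yb);g=p+172*R[:,2];d=g-B;print(T.T@d)"
```

```text
[486.69508078 310.73712706 442.1270996 ] 64.91312223571306 9.4 [0.70681187 0.72845601 0.86122226] [-0. -0.  0.  0. -0. -0.]
[-50.44669726   1.47810041 -10.12728555]
```

View pics/w8.png

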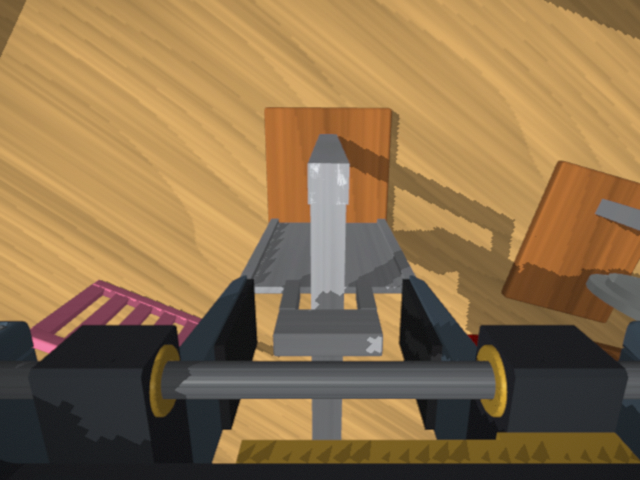

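```bash
python3 -c "
from geo import *
p,R,s=cur();T=tool(ya);q=p.copy();q[2]=502
t=hk(A,ya,-100);t[2]=502;t2=t.copy();t2[2]=442
plan([(q,tool(yb),2),(t,T,6),(t2,T,4)])"
```

```text
[np.float64(0.0), np.float64(0.0), np.float64(-0.1)] [np.float64(-0.0), np.float64(0.0), np.float64(-2.99)]
[np.float64(0.0), np.float64(0.0), np.float64(-0.1)] [np.float64(-0.0), np.float64(0.0), np.float64(-2.99)]
-> [487. 311. 502.] 2
[np.float64(-0.0), np.float64(-0.0), np.float64(2.6)] [np.float64(-1.83), np.float64(4.14), np.float64(-0.0)]
[np.float64(-0.0), np.float64(-0.0), np.float64(2.6)] [np.float64(-1.64), np.float64(4.22), np.float64(-0.0)]
[np.float64(-0.0), np.float64(-0.0), np.float64(2.6)] [np.float64(-1.45), np.float64(4.29), np.float64(-0.0)]
[np.float64(-0.0), np.float64(-0.0), np.float64(2.6)] [np.float64(-1.25), np.float64(4.35), np.float64(-0.0)]
[np.float64(-0.0), np.float64(-0.0), np.float64(2.6)] [np.float64(-1.05), np.float64(4.4), np.float64(-0.0)]
[np.float64(-0.0), np.float64(-0.0), np.float64(2.6)] [np.float64(-0.85), np.float64(4.45), np.float64(0.0)]
-> [546.  46. 502.] 6
[np.float64(-0.0), np.float64(0.0), np.float64(0.0)] [np.float64(-0.0), np.float64(0.0), np.float64(1.5)]
[np.float64(-0.0), np.float64(0.0), np.float64(0.0)] [np.float64(-0.0), np.float64(0.0), np.float64(1.5)]
[np.float64(-0.0), np.float64(0.0), np.float64(0.0)] [np.float64(-0.0), np.float64(0.0), np.float64(1.5)]
[np.float64(-0.0), np.float64(0.0), np.float64(0.0)] [np.float64(-0.0), np.float64(0.0), np.float64(1.5)]
-> [546.  46. 442.] 4
```

drive_tool --twist '[[0, 0, 0], [0, 0, 0], [0, 0, 2.6], [0, 0, 2.6], [0, 0, 2.6], [0, 0, 2.6], [0, 0, 2.6], [0, 0, 2.6]]' --xyz '[[0, 0, -3.0], [0, 0, -3.0], [-1.83, 4.2, 0], [-1.64, 4.3, 0], [-1.45, 4.4, 0], [-1.25, 4.4, 0], [-1.05, 4.4, 0], [-0.7, 3.0, 0]]' --gripper '[6.5, 6.5, 6.5, 6.5, 6.5, 6.5, 6.5, 6.5]'

```text
t: 10.45
tool_pos: [542.6, 51.0, 505.3]
orientation: [0.984, 0.177, 0.001, 0.001]
contact_force: [0.5, 0.8, -0.4]
opening: 64.8
```

```bash
python3 -c "
from geo import *
p,R,s=cur();T=tool(ya);print(p,s['t'],s['joint_velocities'].round(2));q=p.copy();q[2]=502
t=hk(A,ya,-100);t[2]=500;t2=t.copy();t2[2]=442
plan([(t,T,1),(t2,T,4)])"
```

```text
[542.5975413   50.9594751  505.26117653] 10.45 [-0.46  0.02 -0.02  0.   -0.   -0.09]
[np.float64(0.1), np.float64(-0.1), np.float64(-0.4)] [np.float64(0.09), np.float64(0.61), np.float64(0.53)]
-> [546.  46. 500.] 1
[np.float64(0.0), np.float64(-0.0), np.float64(0.0)] [np.float64(-0.0), np.float64(-0.0), np.float64(1.45)]
[np.float64(0.0), np.float64(-0.0), np.float64(0.0)] [np.float64(-0.0), np.float64(-0.0), np.float64(1.45)]
[np.float64(0.0), np.float64(-0.0), np.float64(0.0)] [np.float64(-0.0), np.float64(-0.0), np.float64(1.45)]
[np.float64(0.0), np.float64(-0.0), np.float64(0.0)] [np.float64(0.0), np.float64(-0.0), np.float64(1.45)]
-> [546.  46. 442.] 4
```

drive_tool --twist '[[0, 0, -0.3], [0, 0, 0], [0, 0, 0], [0, 0, 0], [0, 0, 0], [0, 0, 0], [0, 0, 0], [0, 0, 0]]' --xyz '[[0.1, 0, 0.5], [0, 0, 0.5], [0, 0, 1.3], [0, 0, 1.5], [0, 0, 1.4], [0, 0, 0.6], [0, 0, 0], [0, 0, 0]]' --gripper '[6.5, 6.5, 6.5, 6.5, 6.5, 6.5, 6.5, 6.5]'

```text
t: 11.45
tool_pos: [543.3, 52.1, 442.4]
orientation: [0.984, 0.18, -0.0, 0.001]
contact_force: [0.3, -0.0, 0.2]
opening: 65.0
```

```bash
python3 -c "
from geo import *
p,R,s=snap('w9');print(p,s['opening'],s['t'],s['contact_force'],s['joint_velocities'].round(2));T=tool(ya);g=p+172*R[:,2];d=g-A;print(T.T@d)"
```

```text
[543.31309402  52.11623688 442.36728188] 65.02245421813221 11.45 [ 0.26925109 -0.04902057  0.21700082] [ 0.  0. -0.  0. -0. -0.]
[-99.90713058  -6.70241286 -10.3674365 ]
```

View pics/w9.png

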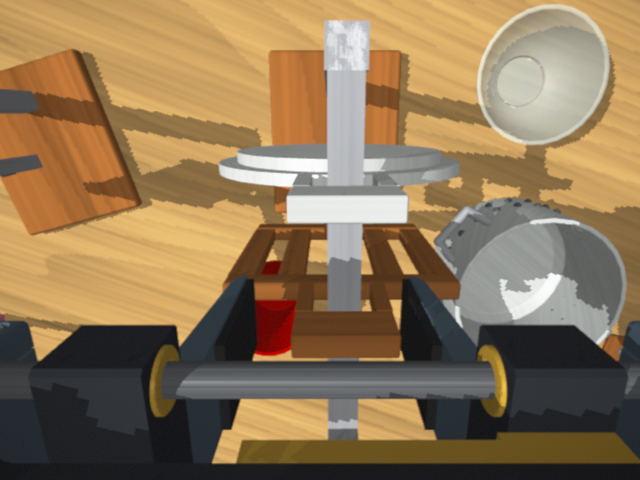

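drive_tool --twist '[[0, 0, 0], [0, 0, 0], [0, 0, 0], [0, 0, 0], [0, 0, 0], [0, 0, 0], [0, 0, 0], [0, 0, 0]]' --xyz '[[0, 0.5, 0], [0, 0.1, 0], [0, 0, 0], [0, 0, 0], [0, 0, 0], [0, 0, -0.6], [0, 0, -0.7], [0, 0, 0]]' --gripper '[6.5, 6.5, 3.5, 3.5, 3.5, 3.5, 3.5, 3.5]'

```text
t: 12.5
tool_pos: [545.6, 46.0, 457.2]
orientation: [0.984, 0.18, 0.001, 0.001]
contact_force: [0.4, 0.5, -1.4]
opening: 41.6
```

```bash
python3 -c "
from geo import *
p,R,s=snap('w10');print(p,s['opening'],s['t'],s['contact_force'],s['joint_velocities'].round(2));T=tool(ya);g=p+172*R[:,2];d=g-A;print(T.T@d)"
```

```text
[545.63567593  45.99460094 457.23441388] 41.607485102204954 12.5 [ 0.37695096  0.49675881 -1.44470878] [ 0.    0.    0.01  0.   -0.   -0.  ]
[-9.96806610e+01 -8.08104862e-02 -2.52346899e+01]
```

View pics/w10.png

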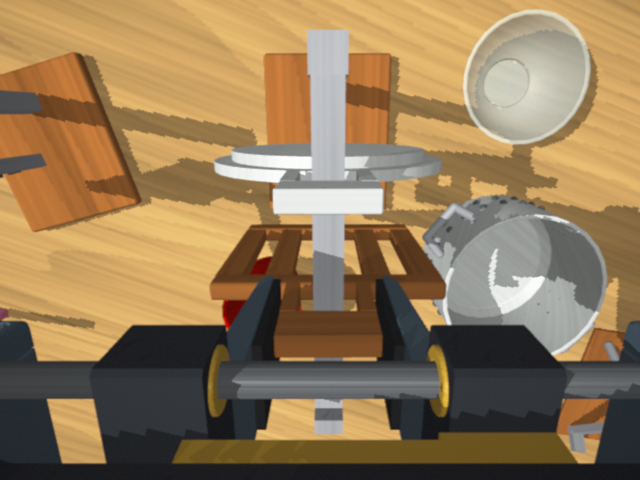

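drive_tool --twist '[[0, 0, 0], [0, 0, 0], [0, 0, 0], [0, 0, 0], [0, 0, -2], [0, 0, -3.1], [0, 0, -3.1], [0, 0, -3.1]]' --xyz '[[-2.0, 0, 0], [-3.0, 0, 0], [-3.2, 0, 0], [-1.8, -0.2, 0], [-0.2, -3, 0], [0.1, -4, 0], [0.2, -4, 0], [0.3, -4, 0]]' --gripper '[3.5, 3.5, 3.5, 3.5, 3.5, 3.5, 3.5, 3.5]'

```text
t: 13.55
tool_pos: [382.7, 149.8, 455.6]
orientation: [0.961, 0.276, 0.0, 0.001]
contact_force: [0.4, 0.1, -1.9]
opening: 41.7
```

```bash
python3 -c "
from geo import *
p,R,s=cur();print(p,s['opening'],s['t'],s['contact_force'],s['joint_velocities'].round(2));T=tool(yb);g=p+172*R[:,2];d=g-B;print(T.T@d)
q2=hk(B,yb,-188);q2[2]=457
e=plan([(q2,T,3)])"
```

```text
[382.65208292 149.83954084 455.59686659] 41.67005268350004 13.55 [ 0.39377426  0.14156216 -1.9338603 ] [ 0.79 -0.08  0.07  0.    0.01  0.34]
[-229.53695009   69.3062872   -23.59698634]
[np.float64(0.0), np.float64(0.0), np.float64(-1.4)] [np.float64(1.2), np.float64(-2.4), np.float64(-0.05)]
[np.float64(0.0), np.float64(0.0), np.float64(-1.4)] [np.float64(1.26), np.float64(-2.37), np.float64(-0.05)]
[np.float64(0.0), np.float64(0.0), np.float64(-1.4)] [np.float64(1.32), np.float64(-2.34), np.float64(-0.05)]
-> [375. 230. 457.] 3
```

drive_tool --twist '[[0, 0, -1.4], [0, 0, -1.4], [0, 0, -1.2], [0, 0, 0], [0, 0, 0], [0, 0, 0], [0, 0, 0], [0, 0, 0]]' --xyz '[[0.7, -2.4, -0.05], [1.0, -2.4, -0.05], [1.2, -2.1, -0.05], [0.9, 0, 0], [0, 0, 0], [0, 0, 0], [0, 0, 0], [0, 0, 0]]' --gripper '[3.5, 3.5, 3.5, 3.5, 3.5, 3.5, 3.5, 3.5]'

```text
t: 14.55
tool_pos: [372.8, 230.1, 457.0]
orientation: [0.95, 0.311, 0.0, 0.001]
contact_force: [-0.8, -0.2, -2.1]
opening: 41.7
```

```bash
python3 -c "
from geo import *
p,R,s=snap('w11');print(p,s['opening'],s['t'],s['contact_force'],s['joint_velocities'].round(2));T=tool(yb);g=p+172*R[:,2];d=g-B;print(T.T@d,Ro.from_matrix(R.T@T).as_rotvec(degrees=True))
"
```

```text
[372.83165979 230.10866695 456.97305212] 41.701244270239954 14.55 [-0.75328214 -0.1927124  -2.09109977] [-0.01 -0.    0.    0.   -0.   -0.  ]
[-189.70322767   -1.09889943  -24.97322592] [ 0.0785497  -0.02155    -0.11857326]
```

View pics/w11.png

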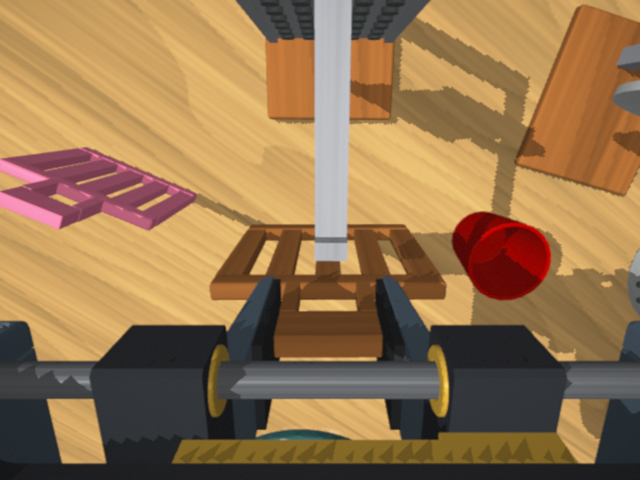

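drive_tool --twist '[[0, 0, 0], [0, 0, 0], [0, 0, 0], [0, 0, 0], [0, 0, 0], [0, 0, 0], [0, 0, 0], [0, 0, 0]]' --xyz '[[2.0, 0.1, 0], [3.0, 0, 0], [2.5, 0, 0], [1.0, 0, 0], [0, 0, 0], [0, 0, 0.6], [0, 0, 0.6], [0, 0, 0.1]]' --gripper '[3.5, 3.5, 3.5, 3.5, 3.5, 3.5, 3.5, 3.5]'

```text
t: 15.6
tool_pos: [442.3, 279.1, 443.4]
orientation: [0.951, 0.311, 0.0, 0.001]
contact_force: [-2.3, -0.2, 8.9]
opening: 41.7
```

```bash
python3 -c "
from geo import *
p,R,s=snap('w12');print(p,s['opening'],s['t'],s['contact_force'],s['joint_velocities'].round(2));T=tool(yb);g=p+172*R[:,2];d=g-B;print(T.T@d,Ro.from_matrix(R.T@T).as_rotvec(degrees=True))
"
```

```text
[442.25877333 279.08848165 443.36434045] 41.711435369366434 15.6 [-2.33137929 -0.24944792  8.86676743] [-0.   -0.    0.    0.   -0.01  0.  ]
[-104.79017543    0.6598168   -11.36451648] [ 0.08134614 -0.01011394 -0.18296689]
```

View pics/w12.png

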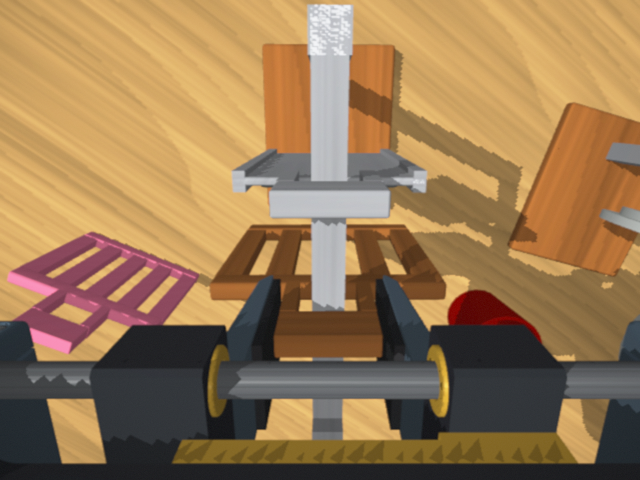

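drive_tool --twist '[[0, 0, 0], [0, 0, 0], [0, 0, 0], [0, 0, 0], [0, 0, 0], [0, 0, 0], [0, 0, 0], [0, 0, 0]]' --xyz '[[0, 0, 0], [0, 0, 0], [0, 0, 0], [0, 0, 0], [0, 0, -0.5], [0, 0, -1.5], [0, 0, -2.5], [0, 0, -1.5]]' --gripper '[4.6, 5.5, 6.5, 6.5, 6.5, 6.5, 6.5, 6.5]'

```text
t: 16.65
tool_pos: [442.0, 279.0, 506.9]
orientation: [0.951, 0.311, 0.0, 0.001]
contact_force: [0.2, -0.9, 0.1]
opening: 65.4
```

```bash
python3 -c "
from geo import *
p,R,s=snap('w13');im=read_camera('side');cv2.imwrite('pics/s13.png',cv2.resize(im[180:400,180:380,::-1],(545,600)));print(p,s['opening'],s['t'],s['contact_force'],s['q'])
T=tool(ya,np.pi/4);g=hk(A,ya,-47,0,11);t=grasp2tcp(g,T);u=t+[0,0,60];print(t)
plan([(u,T,7)])
"
```

```text
[442.00038274 278.99933644 506.91846691] 65.37487795283123 16.65 [ 0.18933709 -0.90515895  0.13366779] [ 5.18681632e-01 -2.26332399e-02  2.01311179e+00 -1.57041408e-03
  1.15089034e+00  1.45830511e+00]
[481.4059811   21.28317791 392.62236636]
[np.float64(-0.9), np.float64(6.4), np.float64(2.1)] [np.float64(-1.72), np.float64(3.3), np.float64(0.78)]
[np.float64(-0.9), np.float64(6.4), np.float64(2.1)] [np.float64(-1.68), np.float64(3.35), np.float64(0.64)]
[np.float64(-0.9), np.float64(6.4), np.float64(2.1)] [np.float64(-1.62), np.float64(3.41), np.float64(0.51)]
[np.float64(-0.9), np.float64(6.4), np.float64(2.1)] [np.float64(-1.54), np.float64(3.46), np.float64(0.38)]
[np.float64(-0.9), np.float64(6.4), np.float64(2.1)] [np.float64(-1.45), np.float64(3.51), np.float64(0.27)]
[np.float64(-0.9), np.float64(6.4), np.float64(2.1)] [np.float64(-1.35), np.float64(3.56), np.float64(0.16)]
[np.float64(-0.9), np.float64(6.4), np.float64(2.1)] [np.float64(-1.23), np.float64(3.6), np.float64(0.07)]
-> [481.  21. 453.] 7
```

View pics/s13.png

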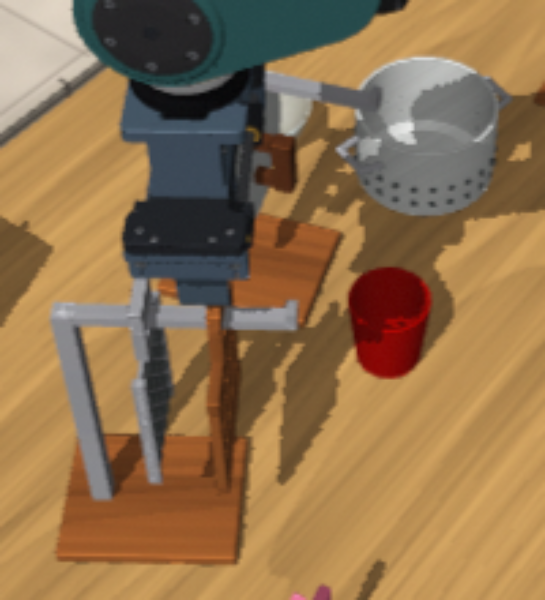

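The side crop shows the grater and trivet hanging upright on the spare arm, with the fingers clear above. Moving on to the lid.

drive_tool --twist '[[-0.9, 6.4, 2.1], [-0.9, 6.4, 2.1], [-0.9, 6.4, 2.1], [-0.9, 6.4, 2.1], [-0.9, 6.4, 2.1], [-0.9, 6.4, 2.1], [-0.9, 6.4, 2.1], [0, 0, 0]]' --xyz '[[-1.72, 3.3, 0.5], [-1.68, 3.35, 0.5], [-1.62, 3.41, 0.5], [-1.54, 3.46, 0.38], [-1.45, 3.51, 0.27], [-1.35, 3.56, 0.16], [-1.23, 3.6, 0.07], [0, 0, 0]]' --gripper '[6.5, 6.5, 6.5, 6.5, 6.5, 6.5, 6.5, 6.5]'

```text
t: 17.75
tool_pos: [479.0, 23.6, 453.5]
orientation: [0.91, 0.168, 0.374, -0.067]
contact_force: [-0.3, 1.2, -0.4]
opening: 64.9
```

```bash
python3 -c "
from geo import *
p,R,s=snap('w14');print(p,s['opening'],s['t'],s['contact_force'],s['q'],s['joint_velocities'].round(2))
T=tool(ya,np.pi/4);g=hk(A,ya,-47,0,11);t=grasp2tcp(g,T);u=t+[0,0,30];print(t,Ro.from_matrix(R.T@T).as_rotvec(degrees=True))
plan([(u,T,3),(t,T,2)])
"
```

```text
[479.03996782  23.64930859 453.53038278] 64.93429267450651 17.75 [-0.28835665  1.17677502 -0.44707618] [-0.04425141 -0.11310016  2.24507228  0.82011583  0.38703833  0.4887209 ] [ 0.02 -0.    0.   -0.11  0.01  0.12]
[481.4059811   21.28317791 392.62236636] [0.12163515 0.30036189 0.21746489]
[np.float64(0.0), np.float64(0.1), np.float64(0.1)] [np.float64(-0.7), np.float64(0.12), np.float64(0.77)]
[np.float64(0.0), np.float64(0.1), np.float64(0.1)] [np.float64(-0.7), np.float64(0.12), np.float64(0.76)]
[np.float64(0.0), np.float64(0.1), np.float64(0.1)] [np.float64(-0.71), np.float64(0.12), np.float64(0.76)]
-> [481.  21. 423.] 3
[np.float64(-0.0), np.float64(-0.0), np.float64(-0.0)] [np.float64(-1.06), np.float64(0.0), np.float64(1.06)]
[np.float64(-0.0), np.float64(-0.0), np.float64(-0.0)] [np.float64(-1.06), np.float64(-0.0), np.float64(1.06)]
-> [481.  21. 393.] 2
```

View pics/w14.png

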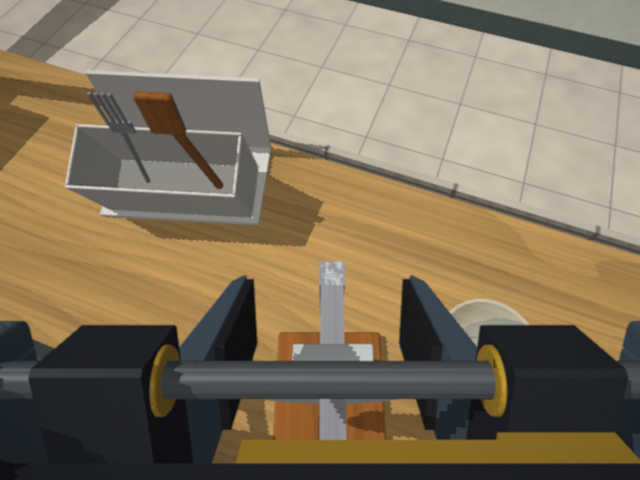

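```bash
python3 -c "
from geo import *
T=tool(ya,np.pi/6);g=hk(A,ya,-47,0,11);t=grasp2tcp(g,T);u=t+[0,0,40];print(t)
plan([(u,T,3),(t,T,3)])
"
```

```text
[514.71967628  33.89867229 419.95636945]
[np.float64(0.0), np.float64(-4.9), np.float64(0.1)] [np.float64(1.02), np.float64(0.13), np.float64(0.71)]
[np.float64(0.0), np.float64(-4.9), np.float64(0.1)] [np.float64(1.07), np.float64(0.13), np.float64(0.62)]
[np.float64(0.0), np.float64(-4.9), np.float64(0.1)] [np.float64(1.12), np.float64(0.13), np.float64(0.53)]
-> [515.  34. 460.] 3
[np.float64(0.0), np.float64(-0.0), np.float64(0.0)] [np.float64(-0.67), np.float64(0.0), np.float64(1.15)]
[np.float64(0.0), np.float64(-0.0), np.float64(0.0)] [np.float64(-0.67), np.float64(0.0), np.float64(1.15)]
[np.float64(0.0), np.float64(-0.0), np.float64(0.0)] [np.float64(-0.67), np.float64(0.0), np.float64(1.15)]
-> [515.  34. 420.] 3
```

drive_tool --twist '[[0, -4.9, 0.1], [0, -4.9, 0.1], [0, -4.9, 0.1], [0, 0, 0], [0, 0, 0], [0, 0, 0], [0, 0, 0], [0, 0, 0]]' --xyz '[[1.02, 0.13, 0.71], [1.07, 0.13, 0.62], [1.12, 0.13, 0.53], [0, 0, 0], [-0.6, 0, 1.1], [-0.6, 0, 1.1], [-0.3, 0, 0.5], [0, 0, 0]]' --gripper '[6.5, 6.5, 6.5, 6.5, 6.5, 6.5, 6.5, 6.5]'

```text
t: 18.8
tool_pos: [513.3, 37.2, 425.4]
orientation: [0.952, 0.174, 0.248, -0.042]
contact_force: [0.4, -0.0, 0.9]
opening: 64.7
```

```bash
python3 -c "
from geo import *
p,R,s=snap('w15');print(p,s['opening'],s['t'],s['contact_force'],s['q'],s['joint_velocities'].round(2))
T=tool(ya,np.pi/6);g=hk(A,ya,-47,0,11);t=grasp2tcp(g,T);print(t-p,tool(ya).T@(p+172*R[:,2]-A),Ro.from_matrix(R.T@T).as_rotvec(degrees=True))
plan([(t,T,1)])
"
```

```text
[513.3090511   37.21004646 425.36365702] 64.68130961857393 18.8 [ 0.40875736 -0.02568878  0.90535449] [1.95303557e-03 5.25336146e-03 2.16605446e+00 3.43613934e-01
 5.13738324e-01 9.50274741e-01] [-0. -0. -0.  0. -0. -0.]
[ 1.41062518 -3.31137417 -5.40728757] [-49.53625835  -2.54820805 -15.05653914] [0.34871367 0.91460637 0.05626139]
[np.float64(0.4), np.float64(0.9), np.float64(0.1)] [np.float64(-0.27), np.float64(0.35), np.float64(0.51)]
-> [515.  34. 420.] 1
```

View pics/w15.png

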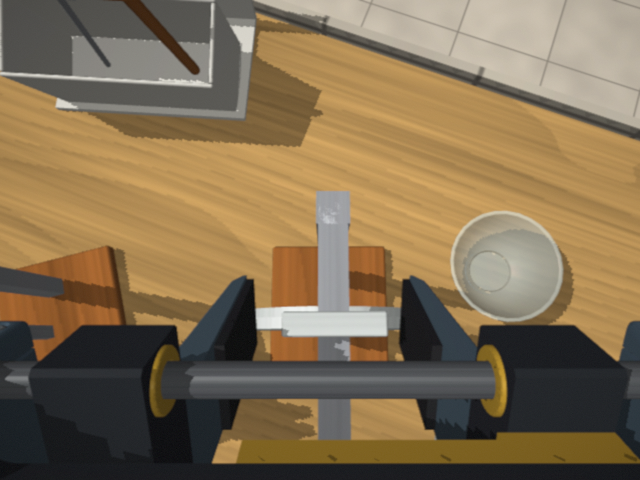

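drive_tool --twist '[[0.2, 0.5, 0], [0.2, 0.4, 0], [0, 0, 0], [0, 0, 0], [0, 0, 0], [0, 0, 0], [0, 0, 0], [0, 0, 0]]' --xyz '[[-0.1, 0.15, 0.25], [-0.1, 0.15, 0.2], [0, 0, 0], [0, 0, 0], [0, 0, 0], [0, 0, 0], [0, 0, 0], [0, 0, 0]]' --gripper '[6.5, 6.5, 6.5, 3.5, 3.5, 3.5, 3.5, 3.5]' --force 60

```text
t: 19.85
tool_pos: [515.3, 34.2, 421.4]
orientation: [0.95, 0.174, 0.256, -0.047]
contact_force: [0.3, 0.3, -0.8]
opening: 41.3
```

```bash
python3 -c "
from geo import *
p,R,s=snap('w16');print(p,s['opening'],s['t'],s['contact_force'],s['joint_velocities'].round(2))
T=tool(ya,np.pi/6);print(tool(ya).T@(p+172*R[:,2]-A),Ro.from_matrix(R.T@T).as_rotvec(degrees=True))
u=p+[0,0,16]
v=hk(A,ya,-225,0,0)-hk(A,ya,-47);v=u+v
plan([(u,T,2),(v,T,5)])
"
```

```text
[515.2811315   34.16661381 421.42810831] 41.313086266239786 19.85 [ 0.28367842  0.30778527 -0.79124524] [ 0.  0. -0. -0.  0. -0.]
[-45.93590794  -0.12218139 -12.72906096] [-0.02336643 -0.17099928  0.06622432]
[np.float64(-0.0), np.float64(-0.1), np.float64(0.0)] [np.float64(0.4), np.float64(0.0), np.float64(-0.69)]
[np.float64(-0.0), np.float64(-0.1), np.float64(0.0)] [np.float64(0.4), np.float64(0.0), np.float64(-0.69)]
-> [515.  34. 437.] 2
[np.float64(0.0), np.float64(0.0), np.float64(-0.0)] [np.float64(-3.08), np.float64(-0.0), np.float64(-1.78)]
[np.float64(0.0), np.float64(0.0), np.float64(-0.0)] [np.float64(-3.08), np.float64(-0.0), np.float64(-1.78)]
[np.float64(0.0), np.float64(0.0), np.float64(-0.0)] [np.float64(-3.08), np.float64(-0.0), np.float64(-1.78)]
[np.float64(0.0), np.float64(0.0), np.float64(-0.0)] [np.float64(-3.08), np.float64(-0.0), np.float64(-1.78)]
[np.float64(0.0), np.float64(0.0), np.float64(-0.0)] [np.float64(-3.08), np.float64(-0.0), np.float64(-1.78)]
-> [349. -29. 437.] 5
```

View pics/w16.png

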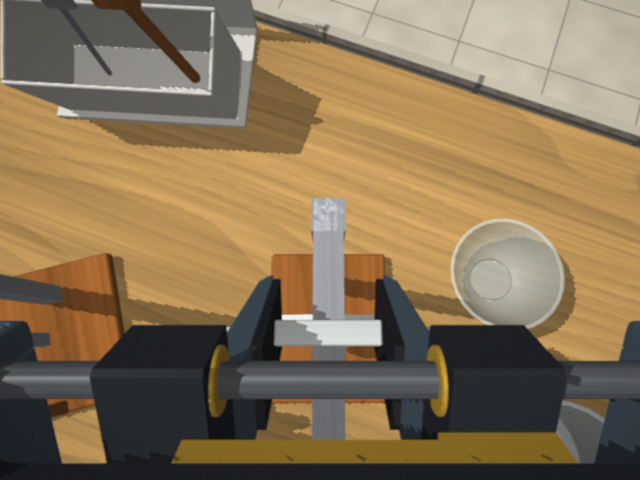

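Withdrawing with this tilt would pull the wrist inside the arm's reach, so I'll let go and grip again with the tool straight down. The lid can then be tilted at the rest.

```bash
python3 -c "
from geo import *
p,R,s=cur()
T=tool(ya,0);t=grasp2tcp(hk(A,ya,-47,0,11),T)
m=tool(ya,np.pi/12);tm=grasp2tcp(hk(A,ya,-47,0,12),m)
plan([(tm,m,2),(t,T,2)])
"
```

```text
[np.float64(-0.0), np.float64(-7.6), np.float64(0.0)] [np.float64(2.19), np.float64(0.01), np.float64(0.3)]
[np.float64(-0.0), np.float64(-7.6), np.float64(0.0)] [np.float64(2.21), np.float64(0.0), np.float64(0.01)]
-> [554.  49. 438.] 2
[np.float64(0.0), np.float64(-7.5), np.float64(0.0)] [np.float64(2.21), np.float64(0.0), np.float64(0.34)]
[np.float64(0.0), np.float64(-7.5), np.float64(0.0)] [np.float64(2.24), np.float64(0.0), np.float64(0.05)]
-> [595.  64. 443.] 2
```

drive_tool --twist '[[0, 0, 0], [0, 0, 0], [0, 0, 0], [0, -7.6, 0], [0, -7.6, 0], [0, -7.5, 0], [0, -7.5, 0], [0, 0, 0]]' --xyz '[[0, 0, 0], [0, 0, 0], [0, 0, 0], [2.19, 0, 0.3], [2.21, 0, 0], [2.21, 0, 0.3], [2.1, 0, 0], [0, 0, 0]]' --gripper '[5.0, 6.5, 6.5, 6.5, 6.5, 6.5, 6.5, 6.5]'

```text
t: 20.9
tool_pos: [595.6, 64.6, 444.0]
orientation: [0.984, 0.18, -0.008, 0.003]
contact_force: [0.3, 0.1, -0.3]
opening: 65.3
```

```bash
python3 -c "
from geo import *
p,R,s=snap('w17');print(p,s['opening'],s['t'],s['contact_force'],s['joint_velocities'].round(2))
T=tool(ya,0);print(tool(ya).T@(p+172*R[:,2]-A),Ro.from_matrix(R.T@T).as_rotvec(degrees=True))
t=grasp2tcp(hk(A,ya,-47,0,11),T)
plan([(t,T,1)])
"
```

```text
[595.56633822  64.61680492 444.02056908] 65.2698735817878 20.9 [ 0.33627435  0.07778141 -0.34484591] [-0.   -0.02  0.04  0.01 -0.04 -0.01]
[-49.30503861   0.32452459 -12.04372458] [ 0.1404174   0.92962269 -0.04717939]
[np.float64(0.1), np.float64(0.9), np.float64(-0.1)] [np.float64(0.04), np.float64(0.01), np.float64(0.07)]
-> [595.  64. 443.] 1
```

View pics/w17.png

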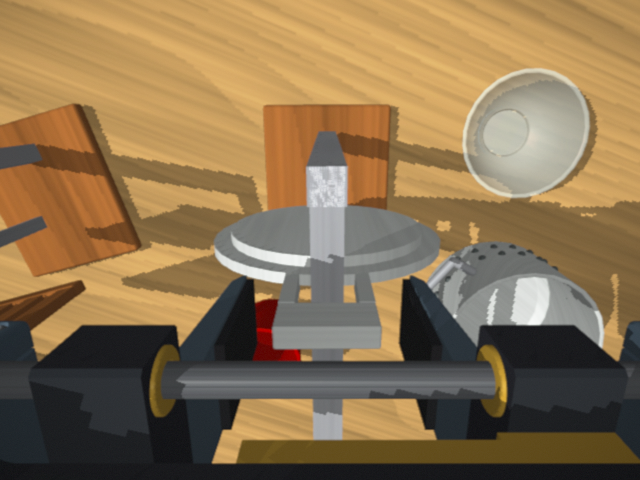

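drive_tool --twist '[[0, 0.8, 0], [0, 0, 0], [0, 0, 0], [0, 0, 0], [0, 0, 0], [0, 0, 0], [0, 0, 0], [0, 0, 0]]' --xyz '[[0, 0, 0], [0, 0, 0], [0, 0, 0], [0, 0, 0], [0, 0, 0], [0, 0, -0.6], [0, 0, -0.7], [0, 0, 0]]' --gripper '[6.5, 3.5, 3.5, 3.5, 3.5, 3.5, 3.5, 3.5]' --force 60

```text
t: 21.95
tool_pos: [592.4, 63.5, 457.1]
orientation: [0.984, 0.179, 0.002, 0.0]
contact_force: [0.9, -1.2, -3.1]
opening: 41.4
```

```bash
python3 -c "
from geo import *
p,R,s=snap('w18');print(p,s['opening'],s['t'],s['contact_force'],s['joint_velocities'].round(2))
T=tool(ya,0);print(tool(ya).T@(p+172*R[:,2]-A),Ro.from_matrix(R.T@T).as_rotvec(degrees=True))
"
```

```text
[592.38465118  63.49992999 457.06837601] 41.39379728724895 21.95 [ 0.87423049 -1.22639669 -3.11773277] [-0.    0.01  0.01  0.   -0.    0.  ]
[-49.27366117   0.06474282 -25.06963504] [ 0.0807412  -0.20381537 -0.09098636]
```

View pics/w18.png

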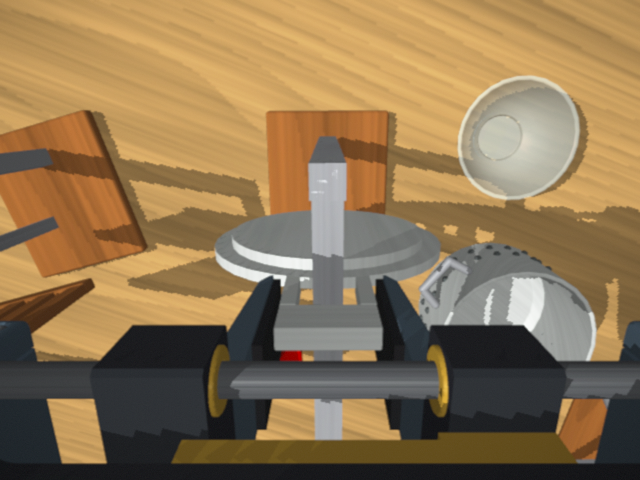

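drive_tool --twist '[[0, 0, 0], [0, 0, 0], [0, 0, 0], [0, 0, 0], [0, 0, 0], [0, 0, 0], [0, 0, 0], [0, 0, 0]]' --xyz '[[-1.5, 0, -0.1], [-3.0, 0, 0], [-3.5, 0, 0], [-3.5, 0, 0], [-3.0, 0, 0], [-1.0, 0, 0], [0, 0, 0], [0, 0, 0]]' --gripper '[3.5, 3.5, 3.5, 3.5, 3.5, 3.5, 3.5, 3.5]'

```text
t: 23.0
tool_pos: [438.6, 6.5, 455.8]
orientation: [0.984, 0.179, 0.001, 0.0]
contact_force: [-0.0, -0.4, -2.5]
opening: 41.6
```

```bash
python3 -c "
from geo import *
p,R,s=snap('w19');print(p,s['opening'],s['t'],s['contact_force'],s['joint_velocities'].round(2))
T=tool(ya,0);print(tool(ya).T@(p+172*R[:,2]-A),Ro.from_matrix(R.T@T).as_rotvec(degrees=True))
"
```

```text
[438.61618615   6.52043708 455.75505514] 41.634273908796004 23.0 [-0.0444042  -0.42844569 -2.47785513] [ 0. -0.  0.  0. -0. -0.]
[-213.62360586   -1.18814132  -23.75530166] [ 0.05313541 -0.08116011 -0.08476061]
```

View pics/w19.png

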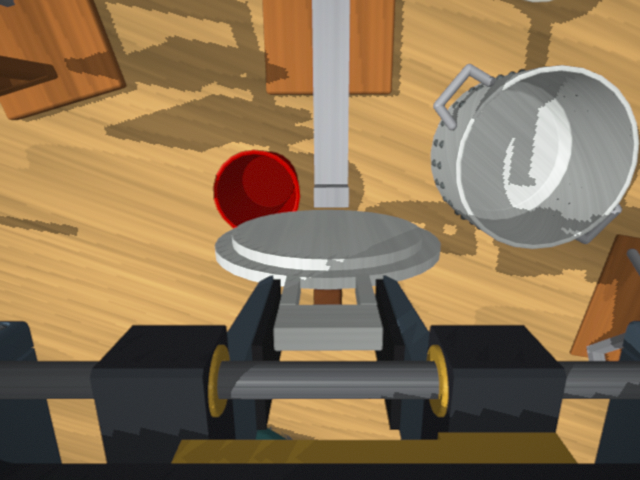

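```bash
cat >> geo.py <<'E'
C=np.array([450.0,-368.5,0]);yc=.191
seat=hk(C,yc,-19,0,72)
TS=tool(yc,-np.pi/4); TH=tool(yc,np.pi/4)
E
python3 -c "
from geo import *
gl=np.array([-4.3,0,114.6])
xl=TS[:,0];zl=-TS[:,2]
tf=seat+xl*(gl[0])+zl*(gl[2]+172)
print('final',tf)
H=tf-xl*60+zl*10+[0,0,30]
p,R,_=cur()
M=Ro.from_matrix(R)*Ro.from_rotvec(Ro.from_matrix(R.T@TS).as_rotvec()*.4)
plan([((455,-40,520),R,2),((530,-190,470),M.as_matrix(),4),(H,TS,5)])
"
```

```text
final [ 627.3317172  -334.21166685  277.69736265]
[np.float64(0.0), np.float64(0.0), np.float64(0.0)] [np.float64(-0.05), np.float64(2.47), np.float64(-3.21)]
[np.float64(0.0), np.float64(0.0), np.float64(0.0)] [np.float64(-0.05), np.float64(2.47), np.float64(-3.21)]
-> [455. -40. 520.] 2
[np.float64(0.4), np.float64(-4.5), np.float64(0.9)] [np.float64(0.43), np.float64(4.17), np.float64(1.25)]
[np.float64(0.4), np.float64(-4.5), np.float64(0.9)] [np.float64(0.59), np.float64(4.17), np.float64(1.19)]
[np.float64(0.4), np.float64(-4.5), np.float64(0.9)] [np.float64(0.75), np.float64(4.17), np.float64(1.11)]
[np.float64(0.4), np.float64(-4.5), np.float64(0.9)] [np.float64(0.9), np.float64(4.16), np.float64(1.01)]
-> [ 530. -190.  470.] 4
[np.float64(0.5), np.float64(-5.4), np.float64(1.1)] [np.float64(0.99), np.float64(3.29), np.float64(2.0)]
[np.float64(0.5), np.float64(-5.4), np.float64(1.1)] [np.float64(1.24), np.float64(3.28), np.float64(1.87)]
[np.float64(0.5), np.float64(-5.4), np.float64(1.1)] [np.float64(1.47), np.float64(3.27), np.float64(1.71)]
[np.float64(0.5), np.float64(-5.4), np.float64(1.1)] [np.float64(1.68), np.float64(3.25), np.float64(1.54)]
[np.float64(0.5), np.float64(-5.4), np.float64(1.1)] [np.float64(1.88), np.float64(3.23), np.float64(1.34)]
-> [ 593. -341.  357.] 5
```

drive_tool --twist '[[0, 0, 0], [0, 0, 0], [0.4, -4.5, 0.9], [0.4, -4.5, 0.9], [0.4, -4.5, 0.9], [0.4, -4.5, 0.9], [0, 0, 0], [0, 0, 0]]' --xyz '[[0, 2.0, -3.2], [0, 2.5, -3.2], [0.4, 4.2, 0.5], [0.6, 4.2, 0.5], [0.7, 4.2, 0.5], [0.9, 4.2, 0.5], [0.3, 1.5, 0.5], [0, 0, 0]]' --gripper '[3.5, 3.5, 3.5, 3.5, 3.5, 3.5, 3.5, 3.5]'

```text
t: 24.05
tool_pos: [545.7, -205.7, 488.9]
orientation: [0.976, 0.147, -0.159, 0.015]
contact_force: [0.2, -0.9, -2.9]
opening: 41.7
```

```bash
cat > pr.py <<'E'
from geo import *
gl=np.array([-4.3,0,114.6])
xl=TS[:,0];zl=-TS[:,2]
tf=seat+xl*(gl[0])+zl*(gl[2]+172)
E
python3 -c "
from pr import *
H=tf-xl*60+zl*10+[0,0,20]
p,R,s=snap('w20');print(p,s['opening'],s['t'],s['contact_force'],s['q'])
plan([(H,TS,6)])
"
```

```text
[ 545.68846175 -205.68481017  488.8905578 ] 41.69665438429998 24.05 [ 0.22995461 -0.93641701 -2.86286248] [-0.37591688  0.14158624  1.88030755 -0.18744734  1.38787457  0.95482742]
[np.float64(0.4), np.float64(-4.4), np.float64(1.0)] [np.float64(0.82), np.float64(2.43), np.float64(2.18)]
[np.float64(0.4), np.float64(-4.4), np.float64(1.0)] [np.float64(1.02), np.float64(2.43), np.float64(2.09)]
[np.float64(0.4), np.float64(-4.4), np.float64(1.0)] [np.float64(1.22), np.float64(2.43), np.float64(1.99)]
[np.float64(0.4), np.float64(-4.4), np.float64(1.0)] [np.float64(1.41), np.float64(2.42), np.float64(1.87)]
[np.float64(0.4), np.float64(-4.4), np.float64(1.0)] [np.float64(1.59), np.float64(2.41), np.float64(1.74)]
[np.float64(0.4), np.float64(-4.4), np.float64(1.0)] [np.float64(1.76), np.float64(2.39), np.float64(1.59)]
-> [ 593. -341.  347.] 6
```

View pics/w20.png

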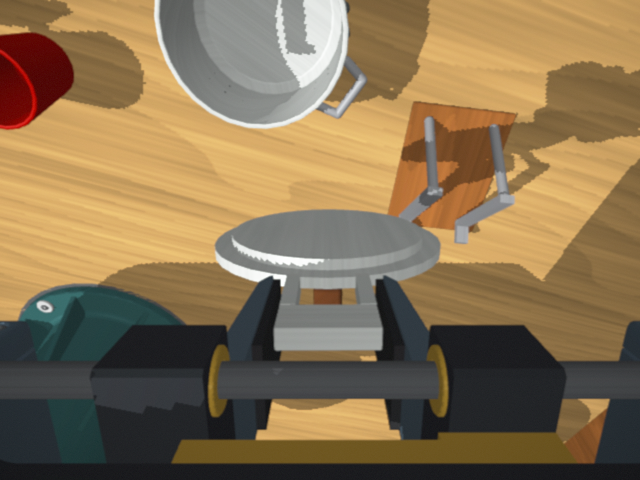

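The lid keeps its place in the grip, so no slip. Continuing to the hover above the rest.

drive_tool --twist '[[0.4, -4.4, 1.0], [0.4, -4.4, 1.0], [0.4, -4.4, 1.0], [0.4, -4.4, 1.0], [0.4, -4.4, 1.0], [0.4, -4.4, 1.0], [0, 0, 0], [0, 0, 0]]' --xyz '[[0.8, 2.43, 2.0], [1.0, 2.43, 2.0], [1.2, 2.43, 1.9], [1.4, 2.42, 1.8], [1.6, 2.4, 1.6], [1.5, 2.0, 1.3], [0, 0, 0], [0, 0, 0]]' --gripper '[3.5, 3.5, 3.5, 3.5, 3.5, 3.5, 3.5, 3.5]'

```text
t: 25.1
tool_pos: [595.7, -331.6, 359.0]
orientation: [0.92, 0.087, -0.379, 0.039]
contact_force: [0.3, -0.6, -3.6]
opening: 41.4
```

```bash
python3 -c "
from pr import *
p,R,s=snap('w21');print(p,s['opening'],s['t'],s['contact_force'],s['q'])
im=read_camera('top');cv2.imwrite('pics/t21.png',cv2.resize(im[180:330,330:530,::-1],(800,600)))
print('in rest-lid axes off',TS.T@(tf-p),Ro.from_matrix(R.T@TS).as_rotvec(degrees=True))
"
```

```text
[ 595.66506928 -331.55345845  359.00116363] 41.35812082148883 25.1 [ 0.34567036 -0.59498735 -3.59572006] [-0.49089775  0.49235805  1.70822125 -0.46415811  1.59230189  1.03973155]
in rest-lid axes off [79.118143    8.6214905  35.86279503] [ 0.26720344 -0.22132807 -0.20846262]
```

View pics/w21.png

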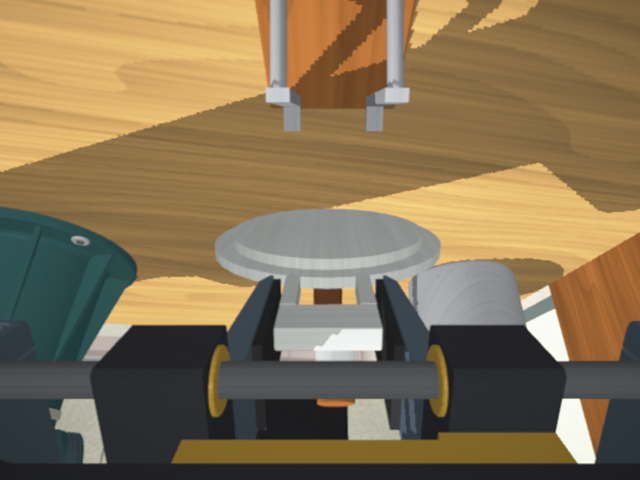

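View pics/t21.png

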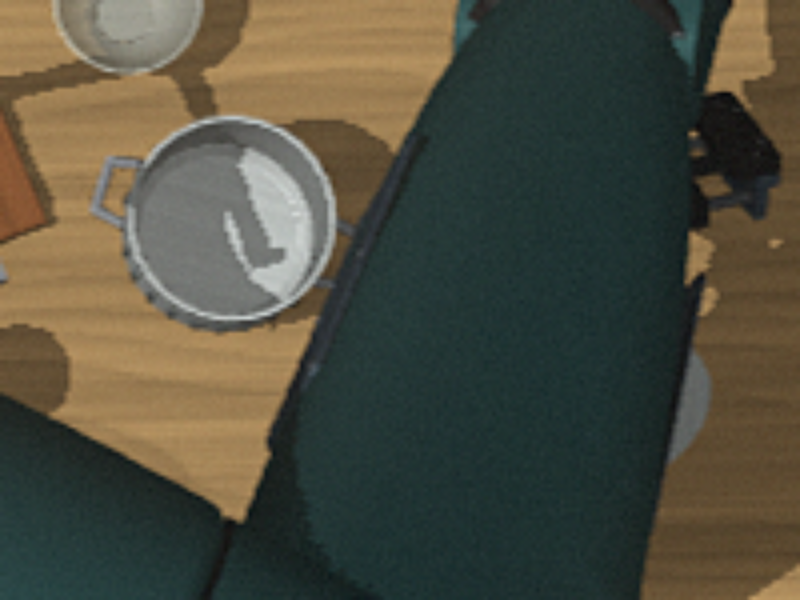

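```bash
python3 -c "
from pr import *
for y in (35,-35): print(wproj('w21',hk(C,yc,17.8,y,96)), wproj('w1',hk(C,yc,17.8,y,96)))
p,R,s=cur()
P2=tf-xl*25+zl*6
plan([(P2,TS,4),(tf+zl*4-xl*2,TS,3)])
"
python3 - <<'E'
import cv2
cv2.imwrite("pics/w21c.png",cv2.resize(cv2.imread("pics/w21.png")[60:150,240:440],(800,360)))
E
```

```text
[[280.39751524 101.85214861]] [[296.2042754  260.76241513]]
[[399.32037895 101.40901134]] [[376.48972925 273.68779273]]
[np.float64(0.1), np.float64(-0.1), np.float64(-0.1)] [np.float64(1.36), np.float64(0.21), np.float64(0.75)]
[np.float64(0.1), np.float64(-0.1), np.float64(-0.1)] [np.float64(1.36), np.float64(0.21), np.float64(0.75)]
[np.float64(0.1), np.float64(-0.1), np.float64(-0.1)] [np.float64(1.36), np.float64(0.21), np.float64(0.75)]
[np.float64(0.1), np.float64(-0.1), np.float64(-0.1)] [np.float64(1.36), np.float64(0.21), np.float64(0.75)]
-> [ 614. -337.  300.] 4
[np.float64(0.0), np.float64(0.0), np.float64(-0.0)] [np.float64(0.77), np.float64(-0.0), np.float64(0.07)]
[np.float64(0.0), np.float64(0.0), np.float64(-0.0)] [np.float64(0.77), np.float64(-0.0), np.float64(0.07)]
[np.float64(0.0), np.float64(0.0), np.float64(-0.0)] [np.float64(0.77), np.float64(-0.0), np.float64(0.07)]
-> [ 629. -334.  282.] 3
```

View pics/w21c.png

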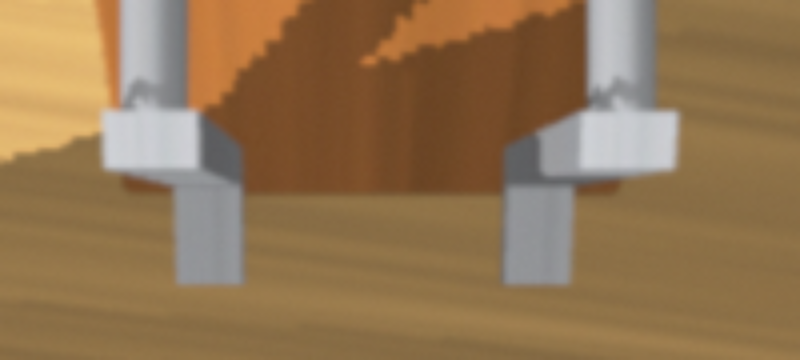

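drive_tool --twist '[[0, 0, 0], [0, 0, 0], [0, 0, 0], [0, 0, 0], [0, 0, 0], [0, 0, 0], [0, 0, 0], [0, 0, 0]]' --xyz '[[1.3, 0.2, 0.7], [1.4, 0.2, 0.75], [1.4, 0.2, 0.75], [1.3, 0.15, 0.7], [0.5, 0, 0], [0.5, 0, 0], [0, 0, 0], [0, 0, 0]]' --gripper '[3.5, 3.5, 3.5, 3.5, 3.5, 3.5, 3.5, 3.5]'

```text
t: 26.2
tool_pos: [623.7, -333.9, 289.8]
orientation: [0.921, 0.088, -0.378, 0.04]
contact_force: [-0.2, 0.0, -4.1]
opening: 41.3
```

```bash
python3 -c "
from pr import *
p,R,s=snap('w22');print(p,s['opening'],s['t'],s['contact_force'],s['q'])
print('in rest-lid axes off',TS.T@(tf-p),Ro.from_matrix(R.T@TS).as_rotvec(degrees=True))
"
```

```text
[ 623.72720114 -333.9121232   289.82609687] 41.3458118372059 26.2 [-0.17233755  0.04901775 -4.05273328] [-0.47601892  0.61383287  1.66243142 -0.45559064  1.52739259  1.08372025]
in rest-lid axes off [11.03852809  0.97838064  6.11409234] [ 0.33908016 -0.32982312 -0.20420151]
```

View pics/w22.png

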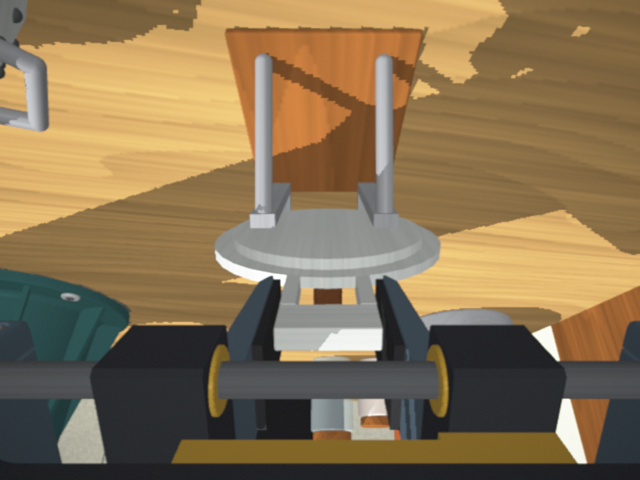

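drive_tool --twist '[[0, 0, 0], [0, 0, 0], [0, 0, 0], [0, 0, 0], [0, 0, 0], [0, 0, 0], [0, 0, 0], [0, 0, 0]]' --xyz '[[0.3, 0, 0.1], [0.3, 0, 0.1], [0.2, 0, 0.1], [0.1, 0, 0.1], [0, 0, 0], [0, 0, 0], [0, 0, 0], [0, 0, 0]]' --gripper '[3.5, 3.5, 3.5, 3.5, 3.5, 3.5, 3.5, 3.5]'

```text
t: 27.25
tool_pos: [627.4, -333.4, 280.7]
orientation: [0.921, 0.088, -0.378, 0.04]
contact_force: [-0.2, -0.1, -3.7]
opening: 41.6
```

```bash
python3 -c "
from pr import *
p,R,s=cur();print(p,s['opening'],s['t'],s['contact_force'],s['ft_torque'])
print('in rest-lid axes off',TS.T@(tf-p),TS.T@s['contact_force'],Ro.from_matrix(R.T@TS).as_rotvec(degrees=True))
im=read_camera('side');cv2.imwrite('pics/s23.png',cv2.resize(im[130:270,330:480,::-1],(640,600)))
"
```

```text
[ 627.40171596 -333.35619789  280.73116536] 41.57974327922586 27.25 [-0.21564782 -0.14221202 -3.71342123] [ 0.31775597 -1.03639404 -0.03794711]
in rest-lid axes off [1.98178978 0.82662353 2.30865517] [2.45698206 0.09868712 2.79458861] [ 0.35977922 -0.3697809  -0.23291123]
```

View pics/s23.png

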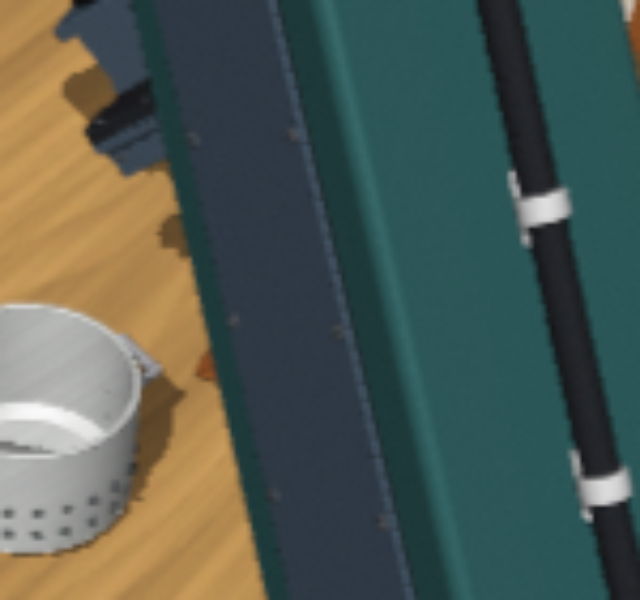

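drive_tool --twist '[[0, 0, 0], [0, 0, 0], [0, 0, 0], [0, 0, 0], [0, 0, 0], [0, 0, 0], [0, 0, 0], [0, 0, 0]]' --xyz '[[0.15, 0, 0.15], [0, 0, 0], [0, 0, 0], [0, 0, 0], [0, 0, 0], [0, 0, 0], [0, 0, 0], [0, 0, 0]]' --gripper '[3.5, 3.5, 4.3, 4.8, 5.5, 6.5, 6.5, 6.5]'

```text
t: 28.3
tool_pos: [627.5, -333.5, 279.2]
orientation: [0.921, 0.087, -0.378, 0.04]
contact_force: [-0.3, -0.6, 0.4]
opening: 65.0
```

```bash
python3 -c "
from pr import *
p,R,s=snap('w24');print(p,s['opening'],s['t'],s['contact_force'])
"
```

```text
[ 627.542376   -333.52399265  279.19353011] 65.03852115725118 28.3 [-0.31581435 -0.60786723  0.42995578]
```

View pics/w24.png

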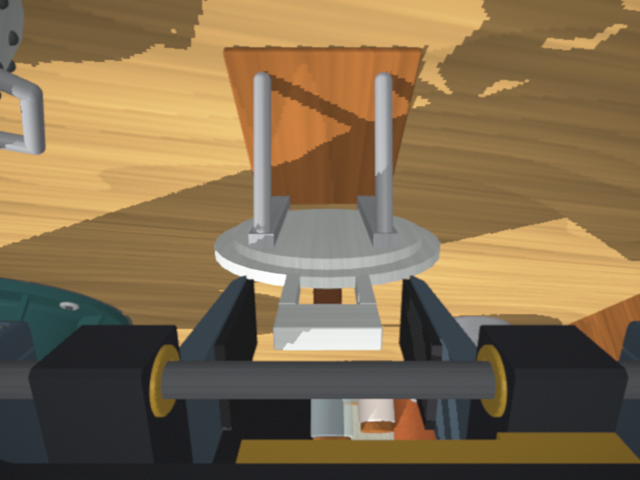

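The lid leans on the two bars between the lips, with its tab at (328,325) and the fingers free on both sides. Backing off and swinging over to the handle side.

```bash
python3 -c "
from pr import *
p,R,s=cur()
U=p-R[:,2]*90
V=np.array([510,-360,490]);TV=tool(yc,0)
plan([(U,TS,3),(V,TV,5)])
"
```

```text
[np.float64(0.1), np.float64(-0.1), np.float64(-0.1)] [np.float64(-0.0), np.float64(-0.0), np.float64(-3.0)]
[np.float64(0.1), np.float64(-0.1), np.float64(-0.1)] [np.float64(-0.01), np.float64(-0.01), np.float64(-3.0)]
[np.float64(0.1), np.float64(-0.1), np.float64(-0.1)] [np.float64(-0.01), np.float64(-0.01), np.float64(-3.0)]
-> [ 690. -321.  343.] 3
[np.float64(-0.0), np.float64(9.0), np.float64(-0.0)] [np.float64(-4.67), np.float64(0.09), np.float64(0.52)]
[np.float64(-0.0), np.float64(9.0), np.float64(-0.0)] [np.float64(-4.7), np.float64(0.09), np.float64(-0.22)]
[np.float64(-0.0), np.float64(9.0), np.float64(-0.0)] [np.float64(-4.61), np.float64(0.09), np.float64(-0.95)]
[np.float64(-0.0), np.float64(9.0), np.float64(-0.0)] [np.float64(-4.4), np.float64(0.09), np.float64(-1.66)]
[np.float64(-0.0), np.float64(9.0), np.float64(-0.0)] [np.float64(-4.09), np.float64(0.09), np.float64(-2.33)]
-> [ 510. -360.  490.] 5
```

drive_tool --twist '[[0, 0, 0], [0, 0, 0], [0, 0, 0], [0, 9, 0], [0, 9, 0], [0, 9, 0], [0, 9, 0], [0, 9, 0]]' --xyz '[[0, 0, -2.5], [0, 0, -3.5], [0, 0, -3.2], [-4.6, 0, 0.0], [-4.6, 0, -0.4], [-4.6, 0, -1.0], [-4.4, 0, -1.7], [-4.0, 0, -2.2]]' --gripper '[6.5, 6.5, 6.5, 6.5, 6.5, 6.5, 6.5, 6.5]'

```text
t: 29.35
tool_pos: [514.7, -353.0, 495.5]
orientation: [0.995, 0.097, 0.013, 0.003]
contact_force: [0.4, 0.0, -0.4]
opening: 64.5
```

```bash
python3 -c "
from pr import *
p,R,s=snap('w25');print(p,s['opening'],s['t'],s['q'],s['joint_velocities'].round(2))
hd=seat-31*xl
Q=grasp2tcp(hd,TH)-70*TH[:,2];print(hd,Q)
print(wproj('w25',hd),wproj('w25',seat),wproj('w25',seat+zl*125))
plan([(Q,TH,7)])
"
```

```text
[ 514.65343485 -352.99935451  495.49530444] 64.52920585115385 29.35 [-0.64020158  0.16325694  1.83521945  0.0147459   1.12074455  0.72917336] [-0.46 -0.7   0.41  0.98 -0.65 -0.86]
[ 409.82383032 -376.26834462   93.92031022] [ 241.81582322 -408.75387293  265.04015126]
[[327.44798255 323.09106839]] [[327.38245216 294.50706015]] [[328.452458   233.84485491]]
[np.float64(0.1), np.float64(6.1), np.float64(0.1)] [np.float64(-4.05), np.float64(-0.01), np.float64(3.21)]
[np.float64(0.1), np.float64(6.1), np.float64(0.1)] [np.float64(-4.37), np.float64(-0.0), np.float64(2.76)]
[np.float64(0.1), np.float64(6.1), np.float64(0.1)] [np.float64(-4.64), np.float64(0.0), np.float64(2.27)]
[np.float64(0.1), np.float64(6.1), np.float64(0.1)] [np.float64(-4.86), np.float64(0.01), np.float64(1.76)]
[np.float64(0.1), np.float64(6.1), np.float64(0.1)] [np.float64(-5.02), np.float64(0.02), np.float64(1.23)]
[np.float64(0.1), np.float64(6.1), np.float64(0.1)] [np.float64(-5.12), np.float64(0.03), np.float64(0.69)]
[np.float64(0.1), np.float64(6.1), np.float64(0.1)] [np.float64(-5.17), np.float64(0.03), np.float64(0.13)]
-> [ 242. -409.  265.] 7
```

View pics/w25.png

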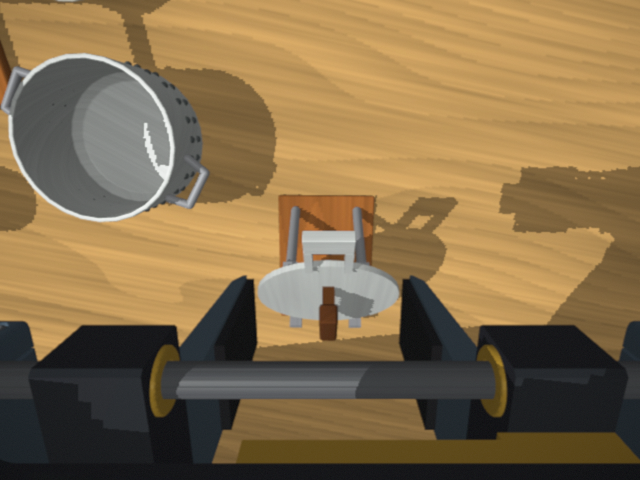

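The lid lies in the rest as computed: the handle shows at (328,320), with (327,323) predicted. Going to the pre-grasp in front of the handle.

drive_tool --twist '[[0, 6.1, 0], [0, 6.1, 0], [0, 6.1, 0], [0, 6.1, 0], [0, 6.1, 0], [0, 6.1, 0], [0, 6.1, 0], [0, 0, 0]]' --xyz '[[-4.05, 0, 3.0], [-4.4, 0, 2.7], [-4.6, 0, 2.2], [-4.9, 0, 1.7], [-5.0, 0, 1.2], [-5.0, 0, 0.6], [-4.5, 0, 0.1], [0, 0, 0]]' --gripper '[6.5, 6.5, 6.5, 6.5, 6, 5.5, 5.5, 5.5]'

```text
t: 30.4
tool_pos: [241.2, -410.2, 271.5]
orientation: [0.915, 0.091, 0.392, -0.026]
contact_force: [0.4, 0.1, -0.4]
opening: 55.1
```

```bash
cat >> pr.py <<'E'
hd=seat-31*xl
Q=grasp2tcp(hd,TH)
E
python3 -c "
from pr import *
p,R,s=snap('w26');print(p,s['opening'],s['t'],s['q'],s['joint_velocities'].round(2))
print(TH.T@(Q-p),Ro.from_matrix(R.T@TH).as_rotvec(degrees=True),wproj('w26',hd))
"
```

```text
[ 241.21326562 -410.18872231  271.4929576 ] 55.069333807141916 30.4 [-1.20487542  0.27933689  2.26335599  1.20517235  0.85993038 -0.78815521] [ 0.03 -0.03 -0.03 -0.03 -0.02  0.06]
[-3.95188782 -1.29436646 75.17375841] [ 1.08075158 -1.21960957  0.92037304] [[317.46466232 281.45292066]]
```

View pics/w26.png

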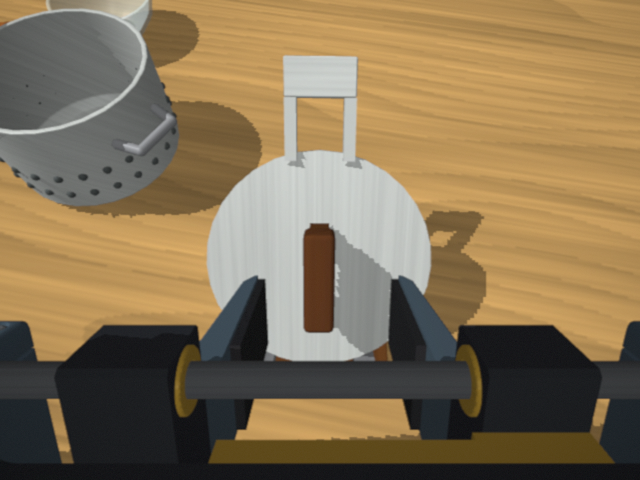

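drive_tool --twist '[[0.5, -0.6, 0.5], [0.5, -0.6, 0.4], [0, 0, 0], [0, 0, 0], [0, 0, 0], [0, 0, 0], [0, 0, 0], [0, 0, 0]]' --xyz '[[-0.2, -0.05, 1.3], [-0.2, -0.05, 1.5], [0, 0, 1.6], [0, 0, 1.6], [0, 0, 0.8], [0, 0, 0], [0, 0, 0], [0, 0, 0]]' --gripper '[5.5, 5.5, 5.5, 5.5, 5.5, 5.5, 5.5, 5.5]'

```text
t: 31.45
tool_pos: [294.1, -400.5, 220.8]
orientation: [0.92, 0.092, 0.379, -0.035]
contact_force: [0.2, -0.5, -0.3]
opening: 54.7
```

```bash
python3 -c "
from pr import *
p,R,s=snap('w27');print(p,s['opening'],s['t'],s['contact_force'])
print(TH.T@(Q-p),Ro.from_matrix(R.T@TH).as_rotvec(degrees=True),wproj('w27',hd))
"
```

```text
[ 294.11944326 -400.47231849  220.77239571] 54.73258524511471 31.45 [ 0.15582677 -0.46620071 -0.26060789]
[-6.12134853 -1.7984079   1.27459119] [-0.05092892  0.25198294  0.42381815] [[323.75537695 340.70657711]]
```

View pics/w27.png

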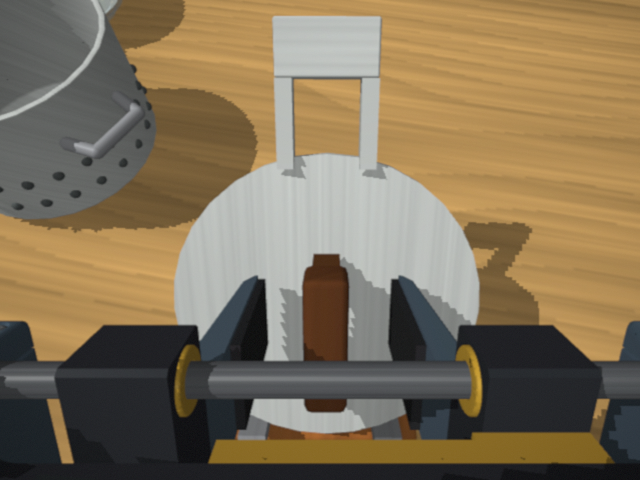

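drive_tool --twist '[[0, 0, 0], [0, 0, 0], [0, 0, 0], [0, 0, 0], [0, 0, 0], [0, 0, 0], [0, 0, 0], [0, 0, 0]]' --xyz '[[-0.25, -0.1, 0], [-0.25, 0, 0], [0, 0, 0], [0, 0, 0], [0, 0, 0], [0, 0, 0], [0, 0, 0], [0, 0, 0]]' --gripper '[5.5, 5.5, 5.5, 1.2, 1.2, 1.2, 1.2, 1.2]' --force 60

```text
t: 32.5
tool_pos: [289.7, -400.4, 217.4]
orientation: [0.92, 0.091, 0.379, -0.035]
contact_force: [-0.9, 0.8, 1.1]
opening: 17.6
```

Run:
```python
from pr import *
p,R,s=snap('w28');print(p,s['opening'],s['t'],s['contact_force'])
print(TH.T@(Q-p),Ro.from_matrix(R.T@TH).as_rotvec(degrees=True))
for n,b in (("w2",(390,140,600,310)),("w25",(0,40,220,230))):
    im=cv2.imread(f"pics/{n}.png")[b[1]:b[3],b[0]:b[2]]; cv2.imwrite(f"pics/{n}b.png",cv2.resize(im,None,fx=3.5,fy=3.5,interpolation=2))
```

```text
[ 289.74595523 -400.4040834   217.42616173] 17.610284144384234 32.5 [-0.88919907  0.82192266  1.07158109]
[-0.72807836 -0.90114718  1.93557188] [0.0058782  0.23757026 0.41407387]
```

View pics/w2b.png

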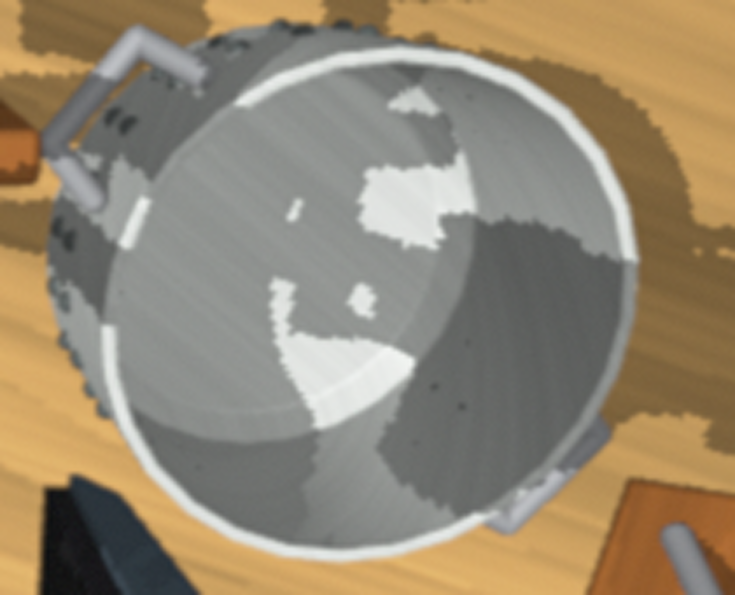

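View pics/w25b.png

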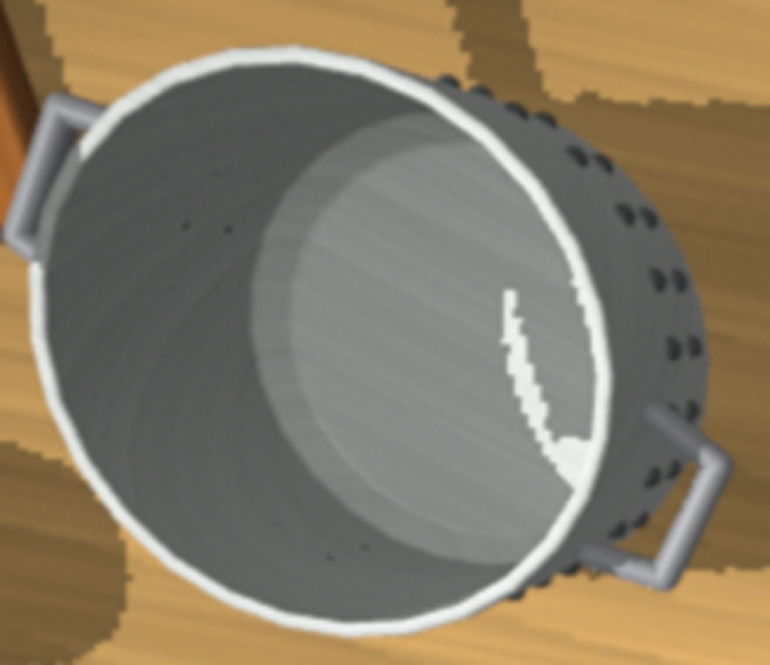

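View pics/w28.png

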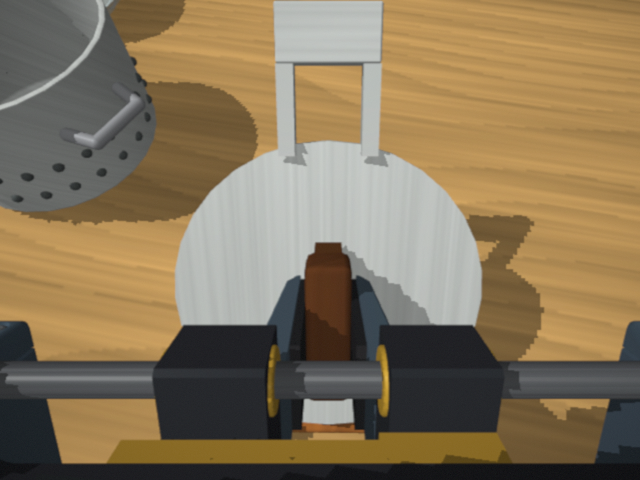

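```bash
cat > bk.py <<'E'
from pr import *
from scipy.optimize import least_squares
D={"w2":((390,140),[(637,260),(610,160),(520,80),(400,46),(290,68),(102,330),(135,440),(210,520),(310,558),(400,552),(480,520)]),
"w25":((0,40),[(610,380),(580,250),(500,130),(400,72),(290,46),(180,68),(32,270),(50,400),(120,520),(220,600),(350,635),(450,618),(540,560)])}
for n,(o,P) in D.items():
    W=np.array([watz(n,(u/3.5+o[0],v/3.5+o[1]),100)[:2] for u,v in P])
    r=least_squares(lambda p:np.hypot(*(W-p[:2]).T)-p[2],[540,-140,72]);print(n,r.x,np.abs(r.fun).max(),least_squares(lambda p:np.hypot(*(W-p[:2]).T)-72,[540,-140]).x)
E
python3 bk.py
```

```text
w2 [ 545.5767061  -139.95137345   71.17649686] 1.07782252070362 [ 545.63889609 -139.88716434]
w25 [ 545.57418704 -139.75391343   71.43513513] 1.5311638276338897 [ 545.58171907 -139.71163946]
```

```bash
python3 -c "
from pr import *
def L(x,y,z): return seat+x*xl+z*zl-TH[:,1]*y
for q in [(-41,9,30),(-41,-9,30),(-7,21,125),(-7,-21,125),(-7,21,103),(-3,0,73),(-3,73,0),(-3,-73,0)]: print(q,wproj('w28',L(*q)).round(1))
p,R,s=cur()
U=p-R[:,2]*70+[0,0,30]
plan([(U,R,3)])
# seat targets
bk=np.array([545.6,-139.8,100]);T0=tool(0.,0)
"
```

```text
(-41, 9, 30) [[301.5 269.2]]
(-41, -9, 30) [[350.2 269.5]]
(-7, 21, 125) [[271.9   1.6]]
(-7, -21, 125) [[383.    2.5]]
(-7, 21, 103) [[273.8  64.7]]
(-3, 0, 73) [[326.7 142.6]]
(-3, 73, 0) [[173.  298.6]]
(-3, -73, 0) [[478.5 300.4]]
[np.float64(0.0), np.float64(0.0), np.float64(0.0)] [np.float64(0.7), np.float64(0.01), np.float64(-3.04)]
[np.float64(0.0), np.float64(0.0), np.float64(0.0)] [np.float64(0.7), np.float64(0.01), np.float64(-3.04)]
[np.float64(0.0), np.float64(0.0), np.float64(0.0)] [np.float64(0.7), np.float64(0.01), np.float64(-3.04)]
-> [ 241. -410.  297.] 3
```

```bash
python3 -c "
from pr import *
p,R,s=cur()
U=p-R[:,2]*50+[0,0,20]
V=np.array([290,-385,390]);TV=tool(yc,.6)
W=np.array([545.6,-139.8,410]);TW=tool(yc,0)
plan([(U,R,2),(V,TV,2),(W,TW,8)])
"
```

```text
[np.float64(0.0), np.float64(0.0), np.float64(0.0)] [np.float64(0.7), np.float64(0.01), np.float64(-3.21)]
[np.float64(0.0), np.float64(0.0), np.float64(0.0)] [np.float64(0.7), np.float64(0.01), np.float64(-3.21)]
-> [ 255. -407.  273.] 2
[np.float64(0.0), np.float64(-5.2), np.float64(0.2)] [np.float64(5.49), np.float64(-0.71), np.float64(-2.8)]
[np.float64(0.0), np.float64(-5.2), np.float64(0.2)] [np.float64(5.21), np.float64(-0.73), np.float64(-3.29)]
-> [ 290. -385.  390.] 2
[np.float64(-0.0), np.float64(-4.3), np.float64(-0.0)] [np.float64(3.21), np.float64(-2.4), np.float64(1.89)]
[np.float64(-0.0), np.float64(-4.3), np.float64(-0.0)] [np.float64(3.34), np.float64(-2.4), np.float64(1.65)]
[np.float64(-0.0), np.float64(-4.3), np.float64(-0.0)] [np.float64(3.46), np.float64(-2.4), np.float64(1.39)]
[np.float64(-0.0), np.float64(-4.3), np.float64(-0.0)] [np.float64(3.55), np.float64(-2.4), np.float64(1.13)]
[np.float64(-0.0), np.float64(-4.3), np.float64(-0.0)] [np.float64(3.63), np.float64(-2.4), np.float64(0.86)]
[np.float64(-0.0), np.float64(-4.3), np.float64(-0.0)] [np.float64(3.68), np.float64(-2.4), np.float64(0.59)]
[np.float64(-0.0), np.float64(-4.3), np.float64(-0.0)] [np.float64(3.71), np.float64(-2.4), np.float64(0.31)]
[np.float64(-0.0), np.float64(-4.3), np.float64(-0.0)] [np.float64(3.73), np.float64(-2.4), np.float64(0.03)]
-> [ 546. -140.  410.] 8
```

drive_tool --twist '[[0, 0, 0], [0, 0, 0], [0, 0, 0], [0, -3, 0], [0, -3, 0], [0, -3, 0], [0, -1, 0], [0, 0, 0]]' --xyz '[[0.2, 0, -1.0], [0.5, 0, -2.5], [0.7, 0, -3.0], [3.0, -0.3, -2.0], [3.8, -0.5, -2.3], [3.5, -0.5, -2.3], [1.0, 0, -1.0], [0, 0, 0]]' --gripper '[1.2, 1.2, 1.2, 1.2, 1.2, 1.2, 1.2, 1.2]'

```text
t: 33.55
tool_pos: [283.7, -385.3, 412.2]
orientation: [0.952, 0.093, 0.292, -0.026]
contact_force: [-0.2, -0.8, -3.1]
opening: 17.4
```

```bash
python3 -c "
from pr import *
p,R,s=snap('w29');print(p,s['opening'],s['t'],s['contact_force'],s['q'])
W=np.array([545.6,-139.8,410]);TW=tool(yc,0)
plan([(W,TW,8)])
"
```

```text
[ 283.66051477 -385.2781449   412.17343895] 17.375661901296926 33.55 [-0.2196391  -0.76390117 -3.10445563] [-1.07215828e+00 -1.01567487e-03  2.20813864e+00  7.57887911e-01
  8.87795657e-01 -1.74533827e-01]
[np.float64(0.0), np.float64(-4.3), np.float64(0.0)] [np.float64(3.14), np.float64(-2.38), np.float64(2.14)]
[np.float64(0.0), np.float64(-4.3), np.float64(0.0)] [np.float64(3.29), np.float64(-2.38), np.float64(1.9)]
[np.float64(0.0), np.float64(-4.3), np.float64(0.0)] [np.float64(3.43), np.float64(-2.38), np.float64(1.65)]
[np.float64(0.0), np.float64(-4.3), np.float64(0.0)] [np.float64(3.54), np.float64(-2.39), np.float64(1.39)]
[np.float64(0.0), np.float64(-4.3), np.float64(0.0)] [np.float64(3.63), np.float64(-2.39), np.float64(1.13)]
[np.float64(0.0), np.float64(-4.3), np.float64(0.0)] [np.float64(3.7), np.float64(-2.39), np.float64(0.86)]
[np.float64(0.0), np.float64(-4.3), np.float64(0.0)] [np.float64(3.76), np.float64(-2.39), np.float64(0.58)]
[np.float64(0.0), np.float64(-4.3), np.float64(0.0)] [np.float64(3.79), np.float64(-2.39), np.float64(0.3)]
-> [ 546. -140.  410.] 8
```

View pics/w29.png

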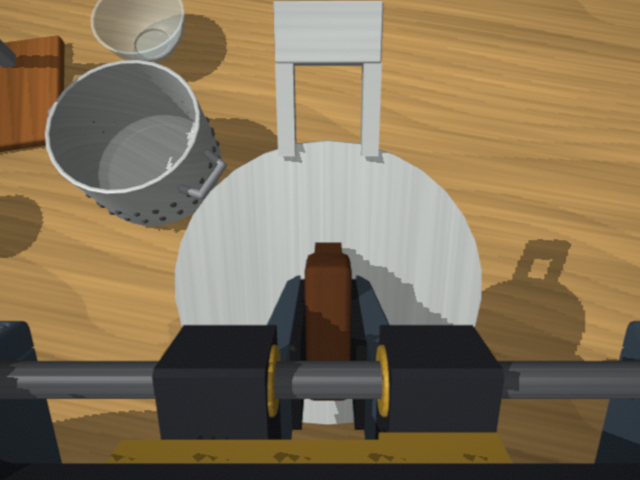

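drive_tool --twist '[[0, -4.3, 0], [0, -4.3, 0], [0, -4.3, 0], [0, -4.3, 0], [0, -4.3, 0], [0, -4.3, 0], [0, -4.3, 0], [0, -4.3, 0]]' --xyz '[[3.1, -2.4, 2.0], [3.3, -2.4, 1.8], [3.4, -2.4, 1.6], [3.5, -2.4, 1.3], [3.6, -2.4, 1.1], [3.7, -2.4, 0.8], [3.7, -2.4, 0.5], [2.5, -1.6, 0.2]]' --gripper '[1.2, 1.2, 1.2, 1.2, 1.2, 1.2, 1.2, 1.2]'

```text
t: 34.6
tool_pos: [532.8, -144.7, 401.2]
orientation: [0.996, 0.092, -0.017, -0.002]
contact_force: [-0.2, -0.0, -3.0]
opening: 17.8
```

```bash
python3 -c "
from pr import *
p,R,s=cur();print(p,s['opening'],s['t'],s['contact_force'],s['joint_velocities'].round(2))
W=np.array([545.6,-139.8,375]);TW=tool(yc,0)
plan([(W,TW,3)])
"
```

```text
[ 532.76684555 -144.6994237   401.1917316 ] 17.758284209292064 34.6 [-0.18383183 -0.01655592 -2.98937391] [ 0.43  0.29 -0.3  -0.38  0.56  0.65]
[np.float64(-0.1), np.float64(0.6), np.float64(-0.1)] [np.float64(0.48), np.float64(-0.08), np.float64(0.86)]
[np.float64(-0.1), np.float64(0.6), np.float64(-0.1)] [np.float64(0.47), np.float64(-0.08), np.float64(0.86)]
[np.float64(-0.1), np.float64(0.6), np.float64(-0.1)] [np.float64(0.46), np.float64(-0.08), np.float64(0.87)]
-> [ 546. -140.  375.] 3
```

drive_tool --twist '[[0, 0.8, 0], [0, 0.8, 0], [0, 0, 0], [0, 0, 0], [0, 0, 0], [0, 0, 0], [0, 0, 0], [0, 0, 0]]' --xyz '[[0.3, 0, 0.4], [0.4, 0, 0.8], [0.2, 0, 0.8], [0, 0, 0], [0, 0, 0], [0, 0, 0], [0, 0, 0], [0, 0, 0]]' --gripper '[1.2, 1.2, 1.2, 1.2, 1.2, 1.2, 1.2, 1.2]'

```text
t: 35.6
tool_pos: [539.8, -144.3, 376.7]
orientation: [0.996, 0.092, -0.004, -0.005]
contact_force: [-0.1, 0.6, -3.9]
opening: 17.4
```

```bash
python3 -c "
from pr import *
p,R,s=snap('w30');print(p,s['opening'],s['t'],s['contact_force'],s['joint_velocities'].round(2))
for c in ('side','top'):
    im=read_camera(c); cv2.imwrite('pics/%s30.png'%c,im[:,:,::-1])
a=cv2.imread('pics/side30.png')[150:290,270:410];b=cv2.imread('pics/top30.png')[170:310,320:460]
cv2.imwrite('pics/st30.png',cv2.resize(np.hstack([a,b]),(800,400),interpolation=2))
W=np.array([545.6,-139.8,340]);TW=tool(yc,0)
plan([(W,TW,3)])
"
```

```text
[ 539.83990487 -144.27606298  376.71929819] 17.414794622116396 35.6 [-0.09952386  0.5612675  -3.91301203] [-0. -0. -0. -0. -0. -0.]
[np.float64(-0.2), np.float64(0.1), np.float64(-0.1)] [np.float64(0.22), np.float64(-0.1), np.float64(1.22)]
[np.float64(-0.2), np.float64(0.1), np.float64(-0.1)] [np.float64(0.22), np.float64(-0.1), np.float64(1.22)]
[np.float64(-0.2), np.float64(0.1), np.float64(-0.1)] [np.float64(0.22), np.float64(-0.1), np.float64(1.22)]
-> [ 546. -140.  340.] 3
```

View pics/w30.png

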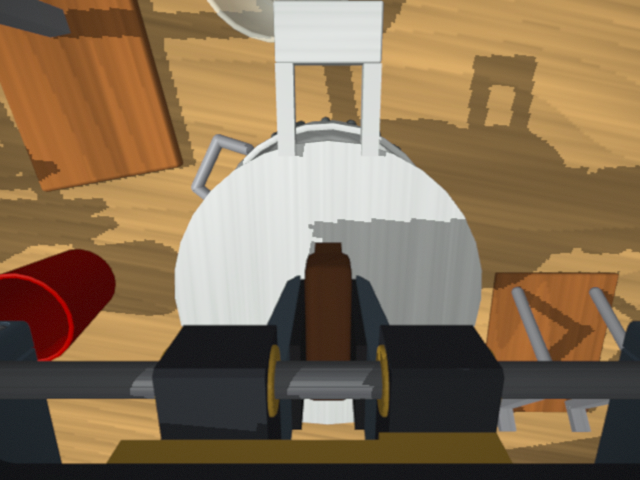

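View pics/st30.png

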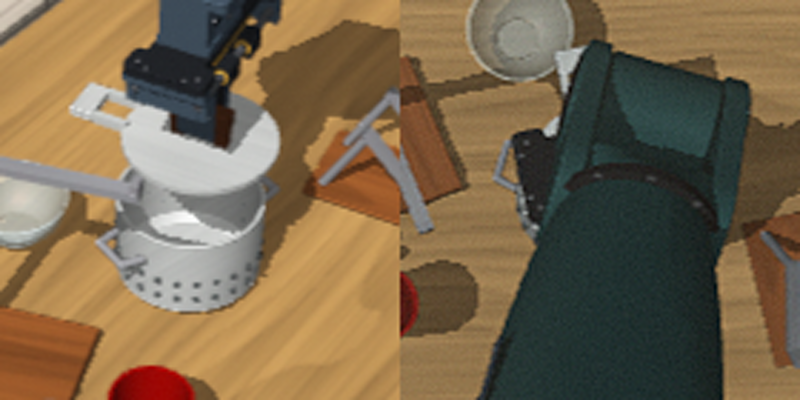

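```bash
python3 -c "
from pr import *
p,R,s=cur()
t=np.linspace(0,2*np.pi,721)
for d in (199,202,205):
  X=p+(np.c_[73*np.cos(t),73*np.sin(t),0*t+d])@R.T
  u=wproj('w30',X);print(d,u[:,0].min().round(1),u[:,0].max().round(1),u[:,1].min().round(1))
# basket rim far arc prediction
X=np.array([545.6,-139.8,100])+np.c_[72*np.cos(t),72*np.sin(t),0*t]
u=wproj('w30',X);print('rim',u[:,1].min(),u[u[:,1].argmin()])
W=np.array([545.6,-139.8,336]);TW=tool(yc,0)
plan([(W+[0,0,30],TW,3),(W,TW,3)])
"
python3 -c "
import cv2
cv2.imwrite('pics/w30c.png',cv2.resize(cv2.imread('pics/w30.png')[100:200,170:490],(800,250)))"
```

```text
199 171.7 484.1 142.6
202 174.0 481.8 142.1
205 176.2 479.6 141.7
rim 121.29882413886831 [327.16213896 121.29882414]
[np.float64(-0.2), np.float64(0.1), np.float64(-0.1)] [np.float64(0.22), np.float64(-0.11), np.float64(0.35)]
[np.float64(-0.2), np.float64(0.1), np.float64(-0.1)] [np.float64(0.22), np.float64(-0.11), np.float64(0.35)]
[np.float64(-0.2), np.float64(0.1), np.float64(-0.1)] [np.float64(0.22), np.float64(-0.11), np.float64(0.35)]
-> [ 546. -140.  366.] 3
[np.float64(0.0), np.float64(-0.0), np.float64(0.0)] [np.float64(-0.0), np.float64(0.0), np.float64(1.0)]
[np.float64(0.0), np.float64(-0.0), np.float64(0.0)] [np.float64(-0.0), np.float64(0.0), np.float64(1.0)]
[np.float64(0.0), np.float64(-0.0), np.float64(0.0)] [np.float64(0.0), np.float64(0.0), np.float64(1.0)]
-> [ 546. -140.  336.] 3
```

View pics/w30c.png

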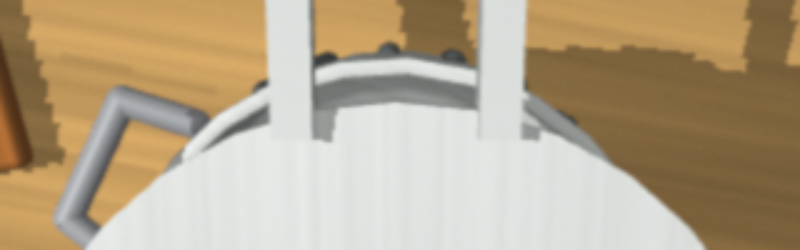

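drive_tool --twist '[[-0.3, 0.2, 0], [-0.3, 0.2, 0], [0, 0, 0], [0, 0, 0], [0, 0, 0], [0, 0, 0], [0, 0, 0], [0, 0, 0]]' --xyz '[[0.25, -0.1, 0.3], [0.25, -0.1, 0.7], [0.05, -0.05, 1.0], [0, 0, 1.0], [0, 0, 0.7], [0, 0, 0], [0, 0, 0], [0, 0, 0]]' --gripper '[1.2, 1.2, 1.2, 1.2, 1.2, 1.2, 1.2, 1.2]'

```text
t: 36.75
tool_pos: [545.1, -140.4, 336.4]
orientation: [0.996, 0.092, -0.0, 0.0]
contact_force: [-0.1, 0.4, -2.6]
opening: 17.6
```

```bash
python3 -c "
from pr import *
p,R,s=cur();print(p,s['opening'],s['t'],s['contact_force'],(p+205*R[:,2]).round(1))
W=np.array([545.2,-140.2,312]);TW=tool(yc,0)
plan([(W,TW,2)])
"
```

```text
[ 545.07867903 -140.38380971  336.3726494 ] 17.64473499093768 36.75 [-0.06671479  0.43202956 -2.64027504] [ 545.  -140.4  131.4]
[np.float64(0.0), np.float64(0.0), np.float64(-0.2)] [np.float64(0.01), np.float64(-0.01), np.float64(1.22)]
[np.float64(0.0), np.float64(0.0), np.float64(-0.2)] [np.float64(0.01), np.float64(-0.01), np.float64(1.22)]
-> [ 545. -140.  312.] 2
```

drive_tool --twist '[[0, 0, 0], [0, 0, 0], [0, 0, 0], [0, 0, 0], [0, 0, 0], [0, 0, 0], [0, 0, 0], [0, 0, 0]]' --xyz '[[0, 0, 0.5], [0, 0, 0.6], [0, 0, 0.6], [0, 0, 0.5], [0, 0, 0.2], [0, 0, 0], [0, 0, 0], [0, 0, 0]]' --gripper '[1.2, 1.2, 1.2, 1.2, 1.2, 1.2, 1.2, 1.2]'

```text
t: 37.75
tool_pos: [545.2, -140.4, 311.0]
orientation: [0.996, 0.092, 0.0, 0.0]
contact_force: [-0.5, 0.1, -3.7]
opening: 17.9
```

```bash
python3 -c "
from pr import *
p,R,s=snap('w31');print(p,s['opening'],s['t'],s['contact_force'],s['ft_torque'],(p+205*R[:,2]).round(1))
im=read_camera('side');cv2.imwrite('pics/s31.png',cv2.resize(im[170:290,270:410,::-1],(700,600),interpolation=2))
"
```

```text
[ 545.19533759 -140.44742656  311.03505499] 17.879628225591766 37.75 [-0.51203472  0.0865559  -3.73744438] [ 0.00131432  0.04094629 -0.00587699] [ 545.3 -140.5  106. ]
```

View pics/s31.png

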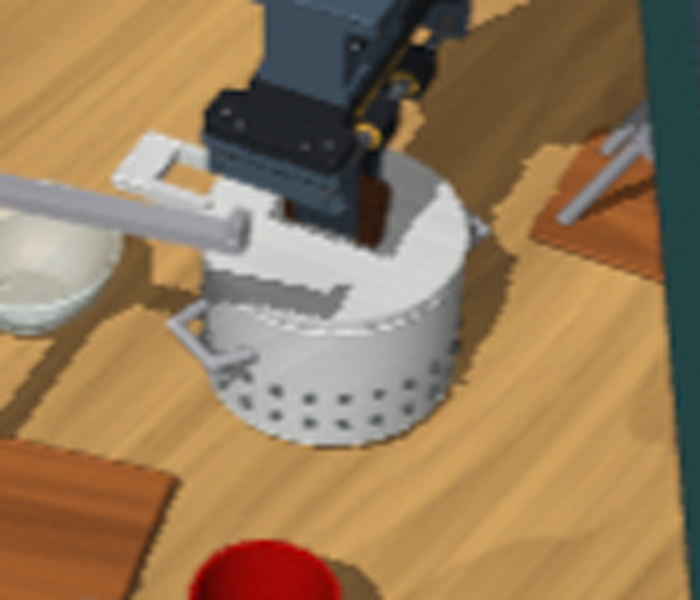

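View pics/w31.png

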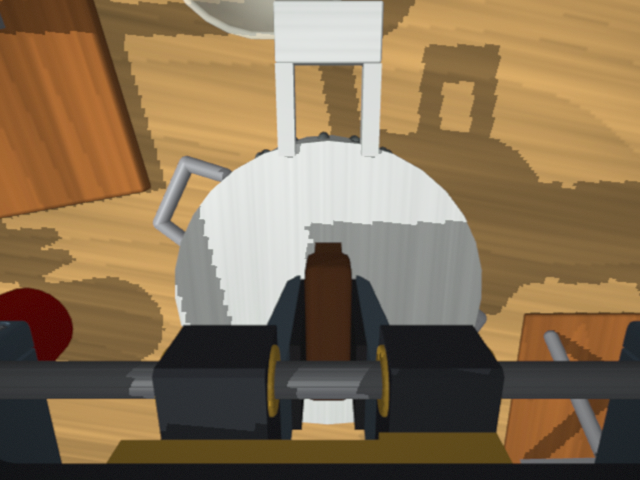

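drive_tool --twist '[[0, 0, 0], [0, 0, 0], [0, 0, 0], [0, 0, 0], [0, 0, 0], [0, 0, 0], [0, 0, 0], [0, 0, 0]]' --xyz '[[0, 0, 0.15], [0, 0, 0.1], [0, 0, 0.05], [0, 0, 0], [0, 0, 0], [0, 0, 0], [0, 0, 0], [0, 0, 0]]' --gripper '[1.2, 1.2, 1.2, 1.2, 1.2, 1.2, 1.2, 1.2]'

```text
t: 38.85
tool_pos: [545.4, -140.5, 308.6]
orientation: [0.996, 0.092, 0.0, 0.0]
contact_force: [-1.5, 0.5, -0.7]
opening: 17.7
```

```bash
python3 -c "
from pr import *
p,R,s=cur();print(p,s['opening'],s['t'],s['contact_force'],s['ft_torque'],(p+205*R[:,2]).round(1))
"
```

```text
[ 545.39088656 -140.46524386  308.64163138] 17.668059661045383 38.85 [-1.46045071  0.4524383  -0.68681428] [ 1.03919517e-01  4.74994036e-01 -1.61692951e-04] [ 545.5 -140.6  103.6]
```

drive_tool --twist '[[0, 0, 0], [0, 0, 0], [0, 0, 0], [0, 0, 0], [0, 0, 0], [0, 0, 0], [0, 0, 0], [0, 0, 0]]' --xyz '[[0, 0, 0], [0, 0, 0], [0, 0, 0], [0, 0, 0], [0, 0, 0], [0, 0, 0], [0, 0, -1.0], [0, 0, -2.0]]' --gripper '[1.9, 2.2, 3.0, 4.0, 5.0, 5.5, 5.5, 5.5]'

```text
t: 39.85
tool_pos: [545.4, -140.5, 339.0]
orientation: [0.996, 0.092, -0.0, 0.0]
contact_force: [-0.1, 0.2, -0.6]
opening: 54.8
```

```bash
python3 -c "
from pr import *
p,R,s=snap('w32');print(p,s['opening'],s['t'],s['contact_force'])
"
```

```text
[ 545.38585673 -140.45620381  339.04448171] 54.807094644717 39.85 [-0.09246633  0.22287765 -0.6219178 ]
```

View pics/w32.png

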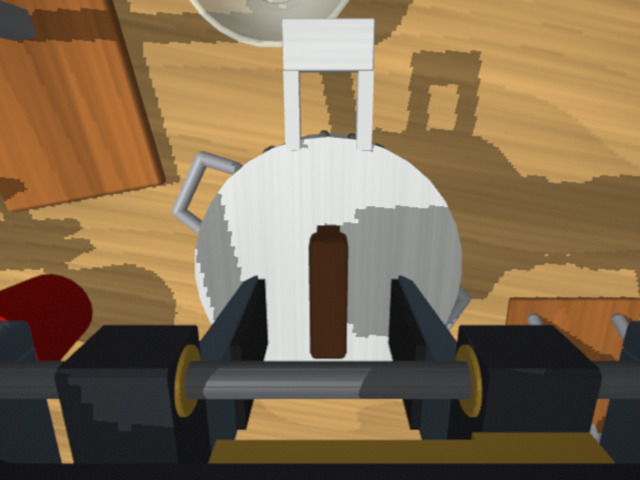

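The lid stays on the basket and the handle at (328,295) is free of the fingers. I'll retreat upwards and check everything.

drive_tool --twist '[[0, 0, 0], [0, 0, 0], [0, 0, 0], [0, 0, 0], [0, 0, 0], [0, 0, 0], [0, 0, 0], [0, 0, 0]]' --xyz '[[0, 0, -4], [0, 0, -5], [0, 0, -5], [0, 2, -4], [-0.5, 5, 0], [-0.5, 5, 0], [-0.5, 4, 0], [0, 0, 0]]' --gripper '[5.5, 5.5, 5.5, 5.5, 5.5, 5.5, 5.5, 5.5]'

```text
t: 40.9
tool_pos: [559.7, -304.6, 532.8]
orientation: [0.996, 0.093, 0.005, 0.003]
contact_force: [-0.9, 0.4, -0.2]
opening: 55.0
```

```bash
python3 -c "
from pr import *
p,R,s=snap('w33');print(p,s['t'],s['contact_force'])
a=read_camera('side')[180:400,180:400,::-1];b=read_camera('top')[160:320,180:400,::-1]
cv2.imwrite('pics/s33.png',cv2.resize(a,(600,600),interpolation=2));cv2.imwrite('pics/t33.png',cv2.resize(b,(800,582),interpolation=2))
"
```

```text
[ 559.65474104 -304.55113672  532.83064707] 40.9 [-0.85527567  0.41531582 -0.24018516]
```

View pics/s33.png

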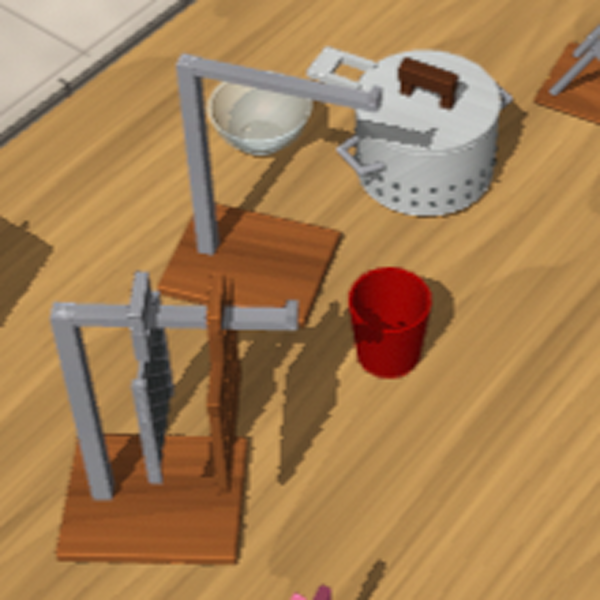

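View pics/t33.png

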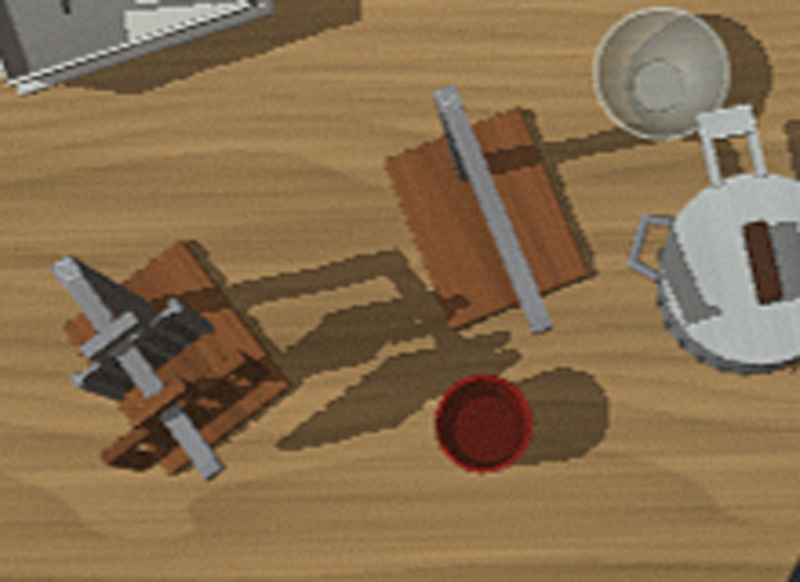

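View pics/w33.png

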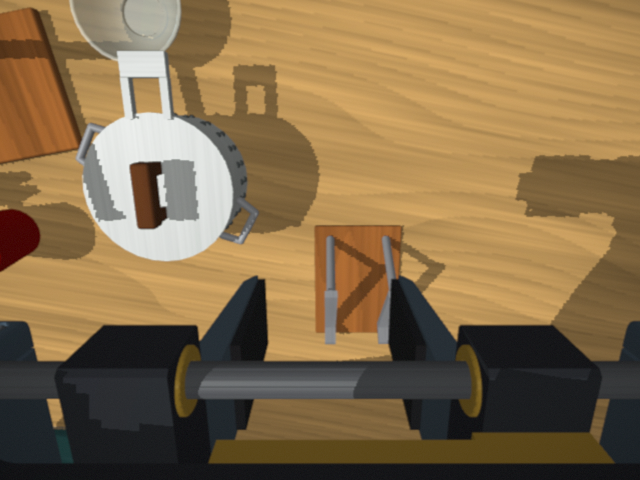

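```bash
python3 -c "
from pr import *
t=np.linspace(0,2*np.pi,721)
for z in (106,112):
  u=wproj('w33',np.array([545.4,-140.4,z])+np.c_[73*np.cos(t),73*np.sin(t),0*t]);print(z,u.min(0).round(1),u.max(0).round(1))
im=cv2.imread('pics/w33.png');g=im.min(2);m=((g>150)&(np.ptp(im,axis=2)<20)).astype(np.uint8);m[:,:60]=0;m[:108]=0;m[270:]=0;m[:,260:]=0
ys,xs=np.nonzero(m[:,:236]);print(xs.min(),xs.max(),ys.min(),ys.max())
close_job()"
```

```text
106 [ 82.3 112.8] [232.8 261.2]
112 [ 78.8 112.7] [231.5 263.2]
76 232 108 260
the job is handed in; nothing more can be done
```

The lid is seated on the basket and the job is handed in at about 41 s of the 72 s allowed; `close_job()` gave no verdict.

- **Trivet and grater:** I moved the grater, then the trivet, to the empty hook and left both hanging there. In the last side and top pictures both hang upright and released.
- **Lid on the rest:** I took the lid off its hook by the tab and leaned it in the rest with the handle side up. After I let go and backed off, the handle showed within about 3 px of where it should be.
- **Lid on the basket:** I took it again by the handle and lowered it into the mouth. The last wrist view puts the disc outline within about 1 px of a lid seated level at rim height and centred on the measured rim centre.
- **Bystanders:** The red cup, glass bowl and basket look unmoved by eye in the last pictures. I did not measure how far any of them shifted.

One detour: my first, tilted grip on the lid's tab was changed for a vertical one while the lid still hung, because the tilted one would have run out of reach. In the last check, a rough colour mask gave a wider outline (from column 76), which I took to be the basket's ear and handed in without settling it; the rest of the outline agreed.

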